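Change over a double engraving vise and wipe off the brass chips

TASK

The dies in the double engraving vise are finished (one or two are there): slide the jaw open, lift each out and stand it upright in the wooden tray. Then take the scraper block and wipe every loose brass chip off the bed into the chip pan, without touching a chip with the gripper, and stand the scraper back upright on the rubber mat. Last, set one blank squarely on the slideway at each side of the centre jaw and slide both jaws closed so that they clamp the blanks' feet; leave the other things on the desk alone.

Things in the scene. Friction and masses are not known exactly. Their poses are not given: they have to be found in the camera images.
- station: Engraving station, fixed: bed top z = 28 mm, chip strip in front, double vise on a raised slideway at the back (x 18..56, y -116..116 mm, top z = 42 mm), chip pan along the front. Origin at desk level; x to its back, y to its left. Fixed centre jaw at y -14..14 mm, top z = 66 mm, no lip; a clamped foot touches it, its centre at x 37, y 34 (left) or -34 mm (right).
- bed_mid (a point): Middle of the chip strip's surface (z = 28 mm), station x -47, y 0 mm. The strip spans station x -112..18, y -110..110 mm; lips 8 mm high bound it at both ends (left and right), the 14 mm high side of the slideway at the back; its front edge (x = -112) is open and drops into the chip pan.
- pan_mid (a point): Middle of the chip pan's floor (4 mm above the desk). Inside, the pan spans station x -157..-112 and y -113..113 mm; its floor is 24 mm below the bed; its end walls stop 33 mm and its front wall 41 mm above the desk.
- jaw_left (a joint): Slide of the left jaw (m), opens to station +y: 0 = faces 34 mm apart, 0.028 = stop, about 0.006 on a 40 mm foot. Stays where left (4 N friction). Its lip, 8 mm above the slideway, reaches 4 mm over the foot: a die lifts out only once it is open. Top z = 64 mm; on it a black paddle centred at x 37, y +(80 mm + value), 12 mm (y) by 26 mm (x), z 64..98 mm, 32 mm from the die's body.
- jaw_right (a joint): Slide of the right jaw (m), opens to station -y: 0 = faces 34 mm apart, 0.028 = stop, about 0.006 on a 40 mm foot. Stays where left (4 N friction). Its lip, 8 mm above the slideway, reaches 4 mm over the foot: a die lifts out only once it is open. Top z = 64 mm; on it a black paddle centred at x 37, y -(80 mm + value), 12 mm (y) by 26 mm (x), z 64..98 mm, 32 mm from the die's body.
- die_left: Finished brass die, clamped left of the centre jaw at the start (absent in some runs); it has a round engraved boss (21 mm across, 4 mm high) on top. Foot 40 mm long (its y) by 36 mm (its x), 6 mm high; body on it 28 mm (y) by 24 mm (x), so the foot sticks out 6 mm all round; origin at the centre of the underside, z up. The body ends 34 mm, the boss 38 mm up. About 0.22 kg.
- die_right: Finished brass die, clamped right of the centre jaw at the start (absent in some runs); it has a round engraved boss (21 mm across, 4 mm high) on top. Foot 40 mm long (its y) by 36 mm (its x), 6 mm high; body on it 28 mm (y) by 24 mm (x), so the foot sticks out 6 mm all round; origin at the centre of the underside, z up. The body ends 34 mm, the boss 38 mm up. About 0.22 kg.
- blank_a: Next brass blank, standing on the rubber mat at the start; flat top, no boss. Foot 40 mm long (its y) by 36 mm (its x), 6 mm high; body on it 28 mm (y) by 24 mm (x), so the foot sticks out 6 mm all round; origin at the centre of the underside, z up. 34 mm high. About 0.22 kg. Turned a quarter, it may also be clamped across its 36 mm; the jaw then reads about 0.002.
- blank_b: Next brass blank, standing on the rubber mat at the start; flat top, no boss. Foot 40 mm long (its y) by 36 mm (its x), 6 mm high; body on it 28 mm (y) by 24 mm (x), so the foot sticks out 6 mm all round; origin at the centre of the underside, z up. 34 mm high. About 0.22 kg. Turned a quarter, it may also be clamped across its 36 mm; the jaw then reads about 0.002.
- scraper: Scraper block, standing on the rubber mat. Foot 64 mm (its x) by 44 mm (its y), 10 mm high; upright wooden grip rib on the middle, 56 mm (x) by 16 mm thick (y), from 10 to 62 mm up; origin at the centre of the underside, z up. About 0.18 kg, low centre of mass.
- mat: Black rubber tool mat, 150 mm (its x) by 150 mm (its y), 3 mm thick, fixed, on one side of the station (left or right); origin at the centre of its underside. Beyond the place at the left stands a fixed, 260 mm high light box (world x 0.55 m and more, y 0.34 m and more): keep the hand clear of it.
- tray: Shallow pale wooden tray for finished dies, 120 mm (its x) by 130 mm (its y), 16 mm high, 3 mm walls and a floor about 3 mm thick, fixed, on the other side of the station; origin at the centre of its underside.
- chip_0: Loose brass saw chip, a block or L about 14 to 18 by 10 to 13 mm and 7 to 8 mm high, lying on the front part of the chip strip, 60 mm or more clear of the slideway (absent in some runs); origin about the middle of its underside.
- chip_1: Loose brass saw chip, a block or L about 14 to 18 by 10 to 13 mm and 7 to 8 mm high, lying on the front part of the chip strip, 60 mm or more clear of the slideway (absent in some runs); origin about the middle of its underside.
- chip_2: Loose brass saw chip, a block or L about 14 to 18 by 10 to 13 mm and 7 to 8 mm high, lying on the front part of the chip strip, 60 mm or more clear of the slideway (absent in some runs); origin about the middle of its underside.
- chip_3: Loose brass saw chip, a block or L about 14 to 18 by 10 to 13 mm and 7 to 8 mm high, lying on the front part of the chip strip, 60 mm or more clear of the slideway (absent in some runs); origin about the middle of its underside.
- chip_4: Loose brass saw chip, a block or L about 14 to 18 by 10 to 13 mm and 7 to 8 mm high, lying on the front part of the chip strip, 60 mm or more clear of the slideway (absent in some runs); origin about the middle of its underside.
- chip_5: Loose brass saw chip, a block or L about 14 to 18 by 10 to 13 mm and 7 to 8 mm high, lying on the front part of the chip strip, 60 mm or more clear of the slideway (absent in some runs); origin about the middle of its underside.
- chip_6: Loose brass saw chip, a block or L about 14 to 18 by 10 to 13 mm and 7 to 8 mm high, lying on the front part of the chip strip, 60 mm or more clear of the slideway (absent in some runs); origin about the middle of its underside.
- chip_7: Loose brass saw chip, a block or L about 14 to 18 by 10 to 13 mm and 7 to 8 mm high, lying on the front part of the chip strip, 60 mm or more clear of the slideway (absent in some runs); origin about the middle of its underside.
- loupe: Bystander: folded pocket loupe, 26 x 34 x 16 mm, lying flat. Origin at the centre of its underside.
- glue: Bystander: upright glue stick, 25 mm across, 86 mm high. Origin at the centre of its underside.
- rubber_eraser: Bystander: eraser, 21 x 52 x 13 mm. Origin at the centre of its underside.
- wide_vial: Bystander: wide capped vial, 42 mm across, 54 mm high. Origin at the centre of its underside.
Not all that is in view belongs to the job. Leave any blue look-alike of the die_right alone.

How it is judged (in metres and radians):
On the way, in this order (a step that is already met when the one before it is completed fails the run):
1. every finished die stands released in the tray (x of die_left in the frame of tray between -0.058 and 0.058 m and y of die_left in the frame of tray between -0.063 and 0.063 m and height (world z) of each of die_left, die_right below 0.01 m and angle between each of die_left, die_right's own z axis and vertical below 0.12 rad and x of die_right in the frame of tray between -0.058 and 0.058 m and y of die_right in the frame of tray between -0.063 and 0.063 m and contact force between the fingers and die_left below 0.2 N and linear speed of each of die_left, die_right below 0.02 m/s and contact force between the fingers and die_right below 0.2 N), for 0.2 s.
2. the scraper is set on the bed (x of scraper in the frame of station between -0.13 and 0.01 m and y of scraper in the frame of station between -0.11 and 0.11 m and height (world z) of scraper between 0.022 and 0.033 m), for 0.1 s.
3. every chip lies in the chip pan (x of chip_0 in the frame of station between -0.16 and -0.112 m and y of chip_0 in the frame of station between -0.116 and 0.116 m and height (world z) of each of chip_0, chip_1, chip_2, chip_3, chip_4, chip_5, chip_6, chip_7 below 0.024 m and x of chip_1 in the frame of station between -0.16 and -0.112 m and y of chip_1 in the frame of station between -0.116 and 0.116 m and x of chip_2 in the frame of station between -0.16 and -0.112 m and y of chip_2 in the frame of station between -0.116 and 0.116 m and x of chip_3 in the frame of station between -0.16 and -0.112 m and y of chip_3 in the frame of station between -0.116 and 0.116 m and x of chip_4 in the frame of station between -0.16 and -0.112 m and y of chip_4 in the frame of station between -0.116 and 0.116 m and x of chip_5 in the frame of station between -0.16 and -0.112 m and y of chip_5 in the frame of station between -0.116 and 0.116 m and x of chip_6 in the frame of station between -0.16 and -0.112 m and y of chip_6 in the frame of station between -0.116 and 0.116 m and x of chip_7 in the frame of station between -0.16 and -0.112 m and y of chip_7 in the frame of station between -0.116 and 0.116 m), for 0.2 s.
4. the scraper stands released on the mat (x of scraper in the frame of mat between -0.078 and 0.078 m and y of scraper in the frame of mat between -0.078 and 0.078 m and height (world z) of scraper below 0.008 m and angle between scraper's own z axis and vertical below 0.12 rad and contact force between the fingers and scraper below 0.2 N), for 0.2 s.
5. a blank is clamped on each side of the vise (((x of blank_a in the frame of station between 0.03 and 0.044 m and height (world z) of blank_a between 0.04 and 0.044 m and angle between blank_a's own z axis and vertical below 0.08 rad and angle between the x axis of blank_a and the x axis of station, either way round below 0.12 rad and value of joint jaw_left below 0.0085 m and y of blank_a in the frame of station between 0.03 and 0.038 m) or (x of blank_a in the frame of station between 0.03 and 0.044 m and height (world z) of blank_a between 0.04 and 0.044 m and angle between blank_a's own z axis and vertical below 0.08 rad and angle between the x axis of blank_a and the y axis of station, either way round below 0.12 rad and value of joint jaw_left below 0.0045 m and y of blank_a in the frame of station between 0.028 and 0.036 m) or (x of blank_b in the frame of station between 0.03 and 0.044 m and height (world z) of blank_b between 0.04 and 0.044 m and angle between blank_b's own z axis and vertical below 0.08 rad and angle between the x axis of blank_b and the x axis of station, either way round below 0.12 rad and value of joint jaw_left below 0.0085 m and y of blank_b in the frame of station between 0.03 and 0.038 m) or (x of blank_b in the frame of station between 0.03 and 0.044 m and height (world z) of blank_b between 0.04 and 0.044 m and angle between blank_b's own z axis and vertical below 0.08 rad and angle between the x axis of blank_b and the y axis of station, either way round below 0.12 rad and value of joint jaw_left below 0.0045 m and y of blank_b in the frame of station between 0.028 and 0.036 m)) and ((x of blank_a in the frame of station between 0.03 and 0.044 m and height (world z) of blank_a between 0.04 and 0.044 m and angle between blank_a's own z axis and vertical below 0.08 rad and angle between the x axis of blank_a and the x axis of station, either way round below 0.12 rad and value of joint jaw_right below 0.0085 m and y of blank_a in the frame of station between -0.038 and -0.03 m) or (x of blank_a in the frame of station between 0.03 and 0.044 m and height (world z) of blank_a between 0.04 and 0.044 m and angle between blank_a's own z axis and vertical below 0.08 rad and angle between the x axis of blank_a and the y axis of station, either way round below 0.12 rad and value of joint jaw_right below 0.0045 m and y of blank_a in the frame of station between -0.036 and -0.028 m) or (x of blank_b in the frame of station between 0.03 and 0.044 m and height (world z) of blank_b between 0.04 and 0.044 m and angle between blank_b's own z axis and vertical below 0.08 rad and angle between the x axis of blank_b and the x axis of station, either way round below 0.12 rad and value of joint jaw_right below 0.0085 m and y of blank_b in the frame of station between -0.038 and -0.03 m) or (x of blank_b in the frame of station between 0.03 and 0.044 m and height (world z) of blank_b between 0.04 and 0.044 m and angle between blank_b's own z axis and vertical below 0.08 rad and angle between the x axis of blank_b and the y axis of station, either way round below 0.12 rad and value of joint jaw_right below 0.0045 m and y of blank_b in the frame of station between -0.036 and -0.028 m))), for 0.2 s.
At the end, for the whole second after the job is handed in: The dies stand upright in the tray; every chip lies in the pan; the scraper stands upright on the mat; a blank stands each side against the centre jaw (4 mm along, 7 mm across, 0.12 rad) with the jaw closed on its foot within 2.5 mm; all released and at rest (all of step 3 and all of step 5 and x of die_left in the frame of tray between -0.058 and 0.058 m and y of die_left in the frame of tray between -0.063 and 0.063 m and height (world z) of each of die_left, die_right below 0.01 m and angle between each of die_left, die_right, scraper's own z axis and vertical below 0.12 rad and x of die_right in the frame of tray between -0.058 and 0.058 m and y of die_right in the frame of tray between -0.063 and 0.063 m and x of scraper in the frame of mat between -0.078 and 0.078 m and y of scraper in the frame of mat between -0.078 and 0.078 m and height (world z) of scraper below 0.008 m and linear speed of each of die_left, die_right, blank_a, blank_b, scraper below 0.02 m/s); the robot touches nothing.
It fails at once if the gripper or arm touches a chip (contact force between any of the fingers, the arm and chip_0 above 0.3 N or contact force between any of the fingers, the arm and chip_1 above 0.3 N or contact force between any of the fingers, the arm and chip_2 above 0.3 N or contact force between any of the fingers, the arm and chip_3 above 0.3 N or contact force between any of the fingers, the arm and chip_4 above 0.3 N or contact force between any of the fingers, the arm and chip_5 above 0.3 N or contact force between any of the fingers, the arm and chip_6 above 0.3 N or contact force between any of the fingers, the arm and chip_7 above 0.3 N).
It fails at once if another thing on the desk is pushed away or tipped (distance of any of loupe, glue, rubber_eraser, wide_vial from where it was at the start of the episode above 0.03 m or angle between any of loupe, glue, rubber_eraser, wide_vial's own z axis and vertical above 0.6 rad).
Of die_left, die_right only 1 to 2 are there at a start; the rules pass over those that are not, and their reading is None.
Of chip_0, chip_1, chip_2, chip_3, chip_4, chip_5, chip_6, chip_7 only 4 to 8 are there at a start; the rules pass over those that are not, and their reading is None.
At some moment in a run one of scraper may be knocked a few centimetres aside while the robot is not near it.
Once in a run the grip may slacken for a moment while it holds something.
It also fails if it takes over 210 s, if anything falls off the work surface, if the arm or the gripper's body presses on something with over 40 N, if the wrist force passes 120 N, or if a joint passes its speed limit or range.

ROBOT

A 7-joint arm with a two-finger parallel gripper is mounted at the origin on the work surface; the furniture and walls round the work are solid. World frame = base frame: x ahead of the robot, y to its left, z up, the work surface at z = 0. Lengths are in mm, angles in rad, forces in N, time in s.
With the tool pointing down it reaches from about 350 to 900 mm from the base axis. Payload 8.1 kg.
Tool frame: the origin (TCP) lies midway between the tips of the shut fingers; the grasp point (between the pads) lies 19 mm behind it (manip.tcp_to_grasp is the distance from the TCP to the grasp point, in mm); z points along the fingers, y is the line along which they close (so a half turn about z gives the same grasp; the last joint's range is limited). The gripper opens to 92 mm and grips with 3 to 60 N. Pads are 19 mm wide; open, the fingers measure 130 mm over their backs; the gripper's body (75 mm by 190 mm) begins 47 mm behind the grasp point.
Start: joints at [1.074, 0.434, 0.025, 1.573, -0.012, 1.134, -0.075], TCP at [239.791, -577.184, 226.742] pointing down, gripper open.
Joint ranges: [-2.62, 2.62], [-0.44, 2.09], [-1.27, 1.32], [0.08, 2.57], [-1.32, 4.46], [0.12, 2], [-2.74, 2.74]. Speed limits (rad/s): [2.22, 2.22, 3.01, 3.01, 3.14, 3.14, 3.14].

INTERFACE

Orientations are given as a unit quaternion [w, x, y, z].
In Python, from plant import readout, imaging, manip gives the robot as it stands.
- The arm moves only by the tool jog_arm, never from a script. Its argument "plan" is one flat list of numbers, 7 for each row, row after row: the shift along the tool's x, y, z in units of 30 mm (1.0 is 30 mm), then the turn, a rotation vector about the tool's x, y, z in degrees, then the closure, from -1 (fully open) to 1 (shut). A call has 1 to 5 rows; each row shifts and turns the commanded pose from where the row before left it, along the tool's axes as they then stand; what a row does not reach is not made up. A row lasts 1/10 s, in which the tool goes at most 50 mm and 8.59 degrees, less where a joint would pass 70% of its speed; a pose out of reach is approached as far as the arm can. A call is refused whole if a number of a shift passes 1 or a number of a turn 8.59, either way. A call with a gripper value outside its range is refused whole. The fingers move at their own pace and stop on an object; "squeeze" is the grip in N (left out, the last holds). Time passes only in rows, so rows that do not move let the fingers close. It gives the time, the measured TCP pose, the force and the opening at its end, in the units of the state.
- readout.observe(): the state, without advancing time (a new reading comes with each control period).
- imaging.snapshot(name): name is "scene" or "top" or "wrist"; returns the picture (384x512x3 uint8, red, green, blue); there is no depth.
- imaging.camera_info(name): a dict with "mtx" (3x3 intrinsics, pixels), "k1" (the pictures are not rectified: a ray, as slopes to the right and down, at radius r is drawn at 1 + k1 r^2 times it, then the intrinsics apply), "pose" (4x4, takes a point from camera to world coordinates); the wrist camera has in their place "mount" (4x4, takes a point from camera to tool coordinates, whose origin is the TCP and whose axes are the flange's). Camera axes: x right, y down, z forward; pixel columns grow to the right and rows downward; lengths in mm; the calibration is good to about 2 mm. A picture is of the moment at which its call begins: read the wrist's pose just before it. camera_info takes no time and is no camera call.
- manip.job_done(): hands the job in, once; it reports no verdict.
The state is a dict: "t": time; "joint_pos": joint angles; "qd": joint speeds; "joint_torque": joint torques, N m; "tool_pos": TCP position; "ee_rot": TCP orientation; "force": force on the tool from outside, world axes, zero at the start; "torque": the same for the moment, N m; "finger_gap": finger opening in mm.
Only numpy, scipy, OpenCV 4.12 (cv2) and the standard library are available. Lean on these libraries where they do the work, as an engineer would, in place of code of your own. Each camera call takes 0.05 s, during which the arm holds its last target. There are 200 camera calls.

## Working session

There is one attempt and no reset: what is moved stays moved. The work goes in short steps, Python scripts to look and compute and a tool call to move; the robot and the scene stay as the last step left them, time stands still between calls to the robot, and variables do not carry over. Pictures are saved under pics/ and viewed, on a budget of 14 in all, crops included, one or two more only if the job needs it, and the job is handed in when it is done.

Besides the shell and the picture viewer there is one more tool, called after "Emit:" by a JSON object that holds its "method" and its "body", one argument or row to a line. jog_arm: Moves the arm, as the interface text tells. Its arguments: {"type":"object","properties":{"plan":{"type":"array","items":{"type":"number"}},"squeeze":{"type":"number"}},"required":["plan"]}

```bash
mkdir -p pics; ls
cat > h.py <<'E'
import numpy as np, cv2
from plant import readout, imaging, manip
from scipy.spatial.transform import Rotation as R
def snap(n,f):
    im=imaging.snapshot(n); cv2.imwrite('pics/'+f,cv2.cvtColor(im,cv2.COLOR_RGB2BGR)); return im
def cam(n):
    c=imaging.camera_info(n)
    if 'pose' in c: return c,np.array(c['pose'])
    s=readout.observe(); T=np.eye(4); q=s['ee_rot']; T[:3,:3]=R.from_quat([q[1],q[2],q[3],q[0]]).as_matrix(); T[:3,3]=s['tool_pos']
    return c,T@np.array(c['mount'])
def px2w(n,u,v,z,P=None):
    c,T=cam(n); T=T if P is None else P; K=np.array(c['mtx'])
    p=cv2.undistortPoints(np.array([[[u,v]]],float),K,np.array([c['k1'],0,0,0.]))[0,0]
    d=T[:3,:3]@np.array([p[0],p[1],1]); o=T[:3,3]
    return (o+d*(z-o[2])/d[2]).round(1)
def w2px(n,X):
    c,T=cam(n); p=np.linalg.inv(T)@np.array([*X,1]); x=p[:2]/p[2]; x=x*(1+c['k1']*(x@x)); K=np.array(c['mtx']); return (K[:2,:2]@x+K[:2,2]).round(1)
E
python3 - <<'E'
from h import *
print(readout.observe())
for n in('scene','top','wrist'): print(n,imaging.camera_info(n))
a=snap('top','top0.png');b=snap('scene','scene0.png')
cv2.imwrite('pics/top0b.png',cv2.cvtColor(cv2.resize(a,(800,600),interpolation=cv2.INTER_CUBIC),cv2.COLOR_RGB2BGR))
E
```

```text
pics
{'t': 0.0, 'joint_pos': array([ 1.07440937,  0.43521993,  0.02499991,  1.57406818, -0.01161523,
        1.13399672, -0.07509762]), 'qd': array([ 1.41445748e-03,  8.85155729e-05, -1.14428113e-03,  4.05922680e-04,
        1.28284346e-03, -1.28685774e-03, -5.67303564e-04]), 'joint_torque': array([-1.14520382e-03, -6.67860246e+01,  9.84436199e-01, -3.14470410e+01,
       -6.04638085e-02,  4.27151355e-02,  2.02569713e-04]), 'tool_pos': array([ 239.55338951, -576.73190498,  225.95835711]), 'ee_rot': array([-7.41925323e-04,  9.80688310e-01,  1.95575663e-01, -2.18448974e-04]), 'force': array([-0.49767715, -0.46370136,  0.46529849]), 'torque': array([ 0.03665058,  0.00280755, -0.02666198]), 'finger_gap': 91.5924866199548}
scene {'mtx': array([[346.54932439,   0.        , 253.88624713],
       [  0.        , 346.54932439, 191.63038255],
       [  0.        ,   0.        ,   1.        ]]), 'k1': -0.10838838992901229, 'pose': array([[-6.97208163e-01, -3.91179595e-01,  6.00732305e-01,
         1.45858528e+01],
       [-7.16787532e-01,  3.93020643e-01, -5.75977784e-01,
         5.07406457e+02
[... 567 characters left out ...]
e-03, -9.84024142e-02, -9.95139583e-01,
         1.19683320e+03],
       [ 0.00000000e+00,  0.00000000e+00,  0.00000000e+00,
         1.00000000e+00]])}
wrist {'mtx': array([[311.92830249,   0.        , 256.02130229],
       [  0.        , 311.92830249, 199.58615358],
       [  0.        ,   0.        ,   1.        ]]), 'k1': -0.06765591522503664, 'mount': array([[-1.02075373e-03, -9.54490271e-01, -2.98240306e-01,
         8.23254244e+01],
       [ 9.99999412e-01, -8.65425636e-04, -6.52872118e-04,
        -2.33026498e-03],
       [ 3.65055279e-04, -2.98240797e-01,  9.54490594e-01,
        -1.57636922e+02],
       [ 0.00000000e+00,  0.00000000e+00,  0.00000000e+00,
         1.00000000e+00]])}
```

View pics/top0b.png

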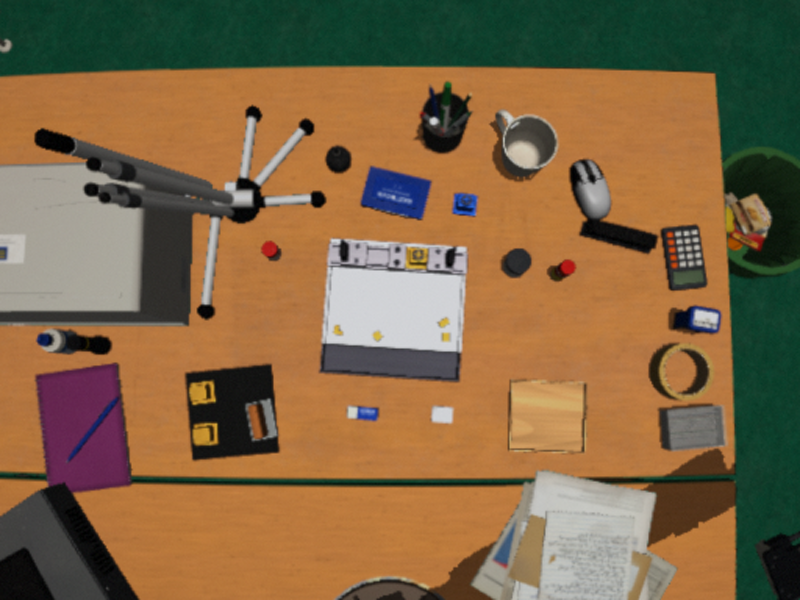

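View pics/scene0.png

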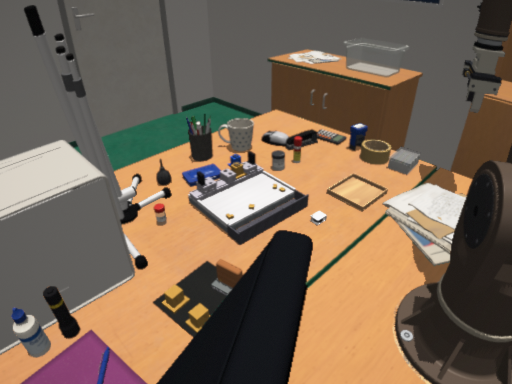

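The top view shows the station at (394,310) and the tray at the right (547,416). The mat at the left (232,412) holds two blanks, (202,392) and (205,434), and the scraper (261,420). One finished die is in the right seat (418,257). The look-alikes are the blue one at (465,204), to be left alone, and the blanks on the mat. Four chips are visible.

Run:
```python
from h import *
im=cv2.imread('pics/top0.png')
a=cv2.resize(im[148:248,200:304],(520,500),interpolation=cv2.INTER_CUBIC)
b=cv2.resize(im[230:298,116:182],(264,272),interpolation=cv2.INTER_CUBIC)
c=cv2.resize(im[238:294,320:380],(240,224),interpolation=cv2.INTER_CUBIC)
o=np.zeros((500,800,3),np.uint8); o[:500,:520]=a; o[:272,530:794]=b; o[276:500,530:770]=c
cv2.imwrite('pics/c1.png',o)
```

```text
(no output)
```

View pics/c1.png

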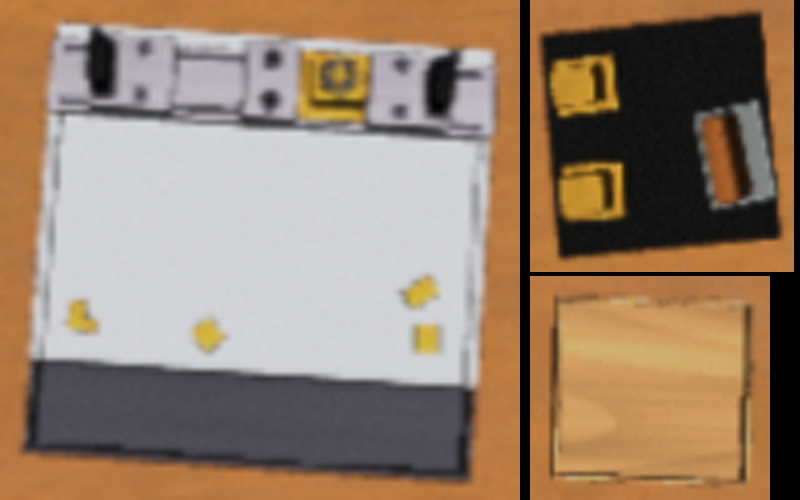

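Run:
```python
from h import *
A=lambda u,v,z:px2w('top',200+(u+.5)/5-.5,148+(v+.5)/5-.5,z)
B=lambda u,v,z:px2w('top',116+(u-530)/4,230+v/4,z)
C=lambda u,v,z:px2w('top',320+(u-530)/4,238+(v-276)/4,z)
print('bedfront',A(33,358,28),A(473,386,28))
print('panfront',A(25,452,41),A(468,478,41))
print('slide front',A(50,110,42),A(492,134,42))
print('slide back',A(57,25,42),A(494,52,42))
print('centre jaw top', [A(*p,66) for p in((248,42),(300,45),(245,112),(297,116))])
print('paddles top',A(101,32,98),A(446,55,98),'bottoms',A(101,94,64), A(438,112,64))
print('die boss',A(338,75,80))
for p in((82,318),(208,336),(421,292),(427,339)): print('chip',A(*p,35))
print('mat',[B(*p,3) for p in((541,34),(761,13),(780,237),(561,256))])
print('tray',[C(*p,16) for p in((556,296),(748,304),(744,481),(553,476))])
print('scr foot',[B(*p,13) for p in((695,115),(758,101),(776,196),(712,208))], 'rib top',[B(*p,65) for p in((700,117),(728,110),(744,198),(716,206))])
print('blanks foot',[[B(*p,9) for p in q] for q in (((555,60),(614,53),(619,108),(560,117)),((562,167),(622,161),(625,216),(566,222)))])
for p in((365,413),(442,415),(338,160),(270,250),(516,262),(567,268)): print('by',px2w('top',p[0]*.64,p[1]*.64,10))
```

```text
bedfront [519.2 110.7  28. ] [ 505.  -118.3   28. ]
panfront [470.3 112.8  41. ] [ 457.4 -114.4   41. ]
slide front [647.5 101.9  42. ] [ 635.3 -127.9   42. ]
slide back [692.5  98.9  42. ] [ 678.6 -129.3   42. ]
centre jaw top [array([678.9,  -1.4,  66. ]), array([677.4, -27.9,  66. ]), array([642.7,   0. ,  66. ]), array([640.7, -26.4,  66. ])]
paddles top [677.7  71.1  98. ] [ 666.4 -100.1   98. ] bottoms [652.2  73.6  64. ] [643.2 -98.3  64. ]
die boss [659.4 -47.   80. ]
chip [539.7  84.7  35. ]
chip [530.5  19.3  35. ]
chip [553.5 -91.   35. ]
chip [529.1 -94.   35. ]
mat [array([467.9, 348. ,   3. ]), array([482.8, 199.6,   3. ]), array([335.3, 185.1,   3. ]), array([320.9, 331.5,   3. ])]
tray [array([ 457.7, -204.1,   16. ]), array([ 452. , -331.7,   16. ]), array([ 336.1, -327.3,   16. ]), array([ 340.5, -201.1,   16. ])]
scr foot [array([415.4, 240.6,  13. ]), array([424.9, 198.9,  13. ]), array([363. , 186.2,  13. ]), array([354.8, 228.4,  13. ])] rib top [array([416.2, 225.9,  65. ]), array([420.7, 208.2,  65. ]), array([365.9, 197.4,  65. ]), array([360.7, 215. ,  65. ])]
blanks foot [[array([450.7, 336.3,   9. ]), array([455.7, 296.5,   9. ]), array([419.4, 292.4,   9. ]), array([413.1, 332. ,   9. ])], [array([380.1, 330. ,   9. ]), array([384.6, 289.8,   9. ]), array([348.5, 287.2,   9. ]), array([344. , 326.7,   9. ])]]
by [401.9  39.6  10. ]
by [398.7 -89.6  10. ]
by [838.2  89.8  10. ]
by [678.8 204.8  10. ]
by [ 658.6 -217.7   10. ]
by [ 648.6 -306.    10. ]
```

Found in the pictures: station origin about (623.4, -11.4) with yaw about -0.061 rad. The only die is in the right seat at about (658, -47), and its boss is visible. Both jaws read about 0.006. The chosen die is yellow; the blue one stands apart. I'll now rotate and go over the station for a wrist look.

Emit:
{"method": "jog_arm", "body": {
  "plan": [0, 0, 0, 0, 0, 8.5, 0.13, 0, 0, 0, 0, 0, 8.5, 0.13, 0, 0, 0, 0, 0, 8.5, 0.13, 0, 0, 0, 0, 0, 0.55, 0.13, 0.4, -0.5, 0, 0, 0, 0, 0.13],
  "squeeze": 10
}}

```text
t: 0.6
tool_pos: [250.3, -564.3, 226.4]
ee_rot: [0.0, 1.0, -0.03, -0.001]
force: [0.2, -0.3, 0.0]
finger_gap: 56.5
```

Emit:
{"method": "jog_arm", "body": {
  "plan": [0.75, -0.95, 0, 0, 0, 0, 0.13, 0.75, -0.95, 0, 0, 0, 0, 0.13, 0.75, -0.95, 0, 0, 0, 0, 0.13, 0.75, -0.95, 0, 0, 0, 0, 0.13, 0.75, -0.95, 0, 0, 0, 0, 0.13]
}}

```text
t: 1.1
tool_pos: [374.3, -426.3, 226.6]
ee_rot: [-0.0, 1.0, -0.028, -0.0]
force: [0.4, -0.1, -0.0]
finger_gap: 40.1
```

Emit:
{"method": "jog_arm", "body": {
  "plan": [0.75, -0.95, 0, 0, 0, 0, 0.13, 0.75, -0.95, 0, 0, 0, 0, 0.13, 0.75, -0.95, 0, 0, 0, 0, 0.13, 0.75, -0.95, 0, 0, 0, 0, 0.13, 0.75, -0.95, 0, 0, 0, 0, 0.13]
}}

```text
t: 1.6
tool_pos: [495.3, -291.0, 226.7]
ee_rot: [0.0, 1.0, -0.028, -0.0]
force: [0.4, -0.3, -0.3]
finger_gap: 40.2
```

Emit:
{"method": "jog_arm", "body": {
  "plan": [0.7, -0.95, 0, 0, 0, 0, 0.13, 0.7, -0.95, 0, 0, 0, 0, 0.13, 0.5, -0.95, 0, 0, 0, 0, 0.13, 0.2, -0.95, 0, 0, 0, 0, 0.13, 0, -0.95, 0, 0, 0, 0, 0.13]
}}

```text
t: 2.1
tool_pos: [566.9, -152.3, 226.3]
ee_rot: [-0.0, 1.0, -0.028, -0.0]
force: [-0.7, -0.5, -0.1]
finger_gap: 39.9
```

Run:
```python
from h import *
s=readout.observe();print({k:np.round(s[k],3) for k in('t','joint_pos','tool_pos','ee_rot','finger_gap','force')})
c,T=cam('wrist');np.save('P1.npy',T)
a=snap('wrist','w1.png')
cv2.imwrite('pics/w1b.png',cv2.resize(cv2.imread('pics/w1.png'),(800,600),interpolation=cv2.INTER_CUBIC))
```

```text
{'t': np.float64(2.1), 'joint_pos': array([ 0.207,  0.376, -0.049,  1.665,  0.02 ,  1.101, -1.474]), 'tool_pos': array([ 566.904, -152.327,  226.286]), 'ee_rot': array([-0.   ,  1.   , -0.028, -0.   ]), 'finger_gap': np.float64(39.923), 'force': array([-0.666, -0.55 , -0.117])}
```

View pics/w1b.png

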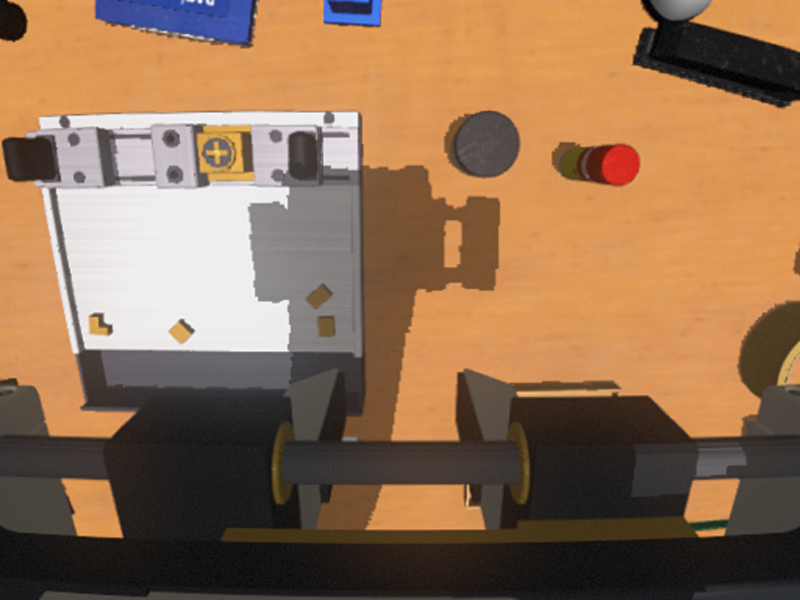

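The wrist view shows the boss at (219,153), the right paddle at (302,155), the bed front edge from (77,350) to (360,352) and the four chips. There is no chip elsewhere.

Run:
```python
from h import *
P=np.load('P1.npy')
W=lambda u,v,z:px2w('wrist',u*.64,v*.64,z,P)
st=lambda p:(R.from_euler('z',0.061).as_matrix()@(p-[623.4,-11.4,0])).round(1)
for n,u,v,z in(('bfL',77,350,28),('bfR',360,352,28),('boss',219,153,80),('slideFL',50,187,42),('pad',302,155,98),('padbase',310,182,64),('cj fl',152,186,66),('cj bl',152,125,66),('cj fr',197,186,66),('chip',100,324,35),('chip',181,331,35),('chip',319,296,35),('chip',326,326,35)):
    p=W(u,v,z);print(n,p,st(p))
```

```text
bfL [520.3 113.8  28. ] [-110.5  118.7   28. ]
bfR [ 506.6 -116.5   28. ] [-110.2 -112.    28. ]
boss [660.4 -47.6  80. ] [ 39.1 -33.9  80. ]
slideFL [648.9  92.4  42. ] [ 19.1 105.2  42. ]
pad [ 655.3 -101.2   98. ] [ 37.3 -87.7  98. ]
padbase [639.2 -98.   64. ] [ 21.  -85.5  64. ]
cj fl [643.9   4.7  66. ] [19.5 17.3 66. ]
cj bl [681.   -2.3  66. ] [56.9 12.6 66. ]
cj fr [641.7 -25.1  66. ] [ 19.1 -12.6  66. ]
chip [543.3  83.6  35. ] [-85.7  89.9  35. ]
chip [534.1  19.5  35. ] [-91.   25.4  35. ]
chip [555.8 -90.5  35. ] [-62.7 -83.1  35. ]
chip [532.  -93.3  35. ] [-86.2 -87.3  35. ]
```

Emit:
{"method": "jog_arm", "body": {
  "plan": [0.96, -0.64, 0, 0, 0, 0, 0.13, 0.96, -0.64, 0, 0, 0, 0, 0.13, 0.95, -0.64, 0, 0, 0, 0, 0.13, 0, 0, 0.9, 0, 0, 0, 0.13, 0, 0, 0.9, 0, 0, 0, 0.13]
}}

```text
t: 2.65
tool_pos: [656.8, -100.5, 172.1]
ee_rot: [-0.0, 1.0, -0.027, 0.001]
force: [1.0, -0.8, -0.1]
finger_gap: 40.2
```

Emit:
{"method": "jog_arm", "body": {
  "plan": [0, 0, 0.9, 0, 0, 0, 0.13, 0, 0, 0.8, 0, 0, 0, 0.13, 0, 0, 0.6, 0, 0, 0, 0.13, 0, 0, 0.4, 0, 0, 0, 0.13, 0, 0, 0, 0, 0, 0, 0.13]
}}

```text
t: 3.15
tool_pos: [654.4, -101.6, 89.9]
ee_rot: [-0.0, 1.0, -0.029, -0.002]
force: [-0.5, 0.2, -1.3]
finger_gap: 39.9
```

Emit:
{"method": "jog_arm", "body": {
  "plan": [0, 0, 0.25, 0, 0, 0, 0.13, 0, 0, 0, 0, 0, 0, 0.8, 0, 0, 0, 0, 0, 0, 0.8, 0, 0, 0, 0, 0, 0, 0.8, 0, 0, 0, 0, 0, 0, 0.8],
  "squeeze": 20
}}

```text
t: 3.65
tool_pos: [656.1, -100.8, 84.9]
ee_rot: [-0.0, 1.0, -0.03, 0.001]
force: [0.1, 4.5, 1.6]
finger_gap: 12.3
```

Emit:
{"method": "jog_arm", "body": {
  "plan": [0, 0.2, 0, 0, 0, 0, 0.8, 0, 0.2, 0, 0, 0, 0, 0.8, 0, 0.2, 0, 0, 0, 0, 0.8, 0, 0.1, 0, 0, 0, 0, 0.8, 0, 0, 0, 0, 0, 0, 0.8]
}}

```text
t: 4.15
tool_pos: [654.8, -120.7, 84.8]
ee_rot: [-0.001, 1.0, -0.03, 0.0]
force: [-0.1, 7.9, 5.5]
finger_gap: 11.8
```

Emit:
{"method": "jog_arm", "body": {
  "plan": [0, 0, 0, 0, 0, 0, 0.13, 0, 0, 0, 0, 0, 0, 0.13, 0, 0, -0.6, 0, 0, 0, 0.13, 0, 0, -0.8, 0, 0, 0, 0.13, 0, -0.95, 0, 0, 0, 0, 0.13]
}}

```text
t: 4.65
tool_pos: [657.4, -101.2, 129.3]
ee_rot: [0.003, 0.999, -0.035, 0.002]
force: [1.0, -1.3, -0.7]
finger_gap: 39.5
```

Emit:
{"method": "jog_arm", "body": {
  "plan": [0, -0.98, 0, 0, 0, 0, 0.13, 0, -0.98, 0, 0, 0, 0, 0.13, 0, -0.98, 0, 0, 0, 0, 0.13, 0, -0.98, 0, 0, 0, 0, 0.13, 0, -0.98, 0, 0, 0, 0, 0.13]
}}

```text
t: 5.15
tool_pos: [665.1, 52.3, 126.0]
ee_rot: [0.001, 1.0, -0.031, -0.0]
force: [0.1, 0.3, 0.6]
finger_gap: 39.8
```

Emit:
{"method": "jog_arm", "body": {
  "plan": [0, -0.55, 0, 0, 0, 0, 0.13, 0, 0, 0, 0, 0, 0, 0.13]
}}

```text
t: 5.35
tool_pos: [666.0, 71.8, 126.0]
ee_rot: [-0.0, 1.0, -0.029, -0.0]
force: [-0.1, -0.3, 0.0]
finger_gap: 40.3
```

Emit:
{"method": "jog_arm", "body": {
  "plan": [0, 0, 0.8, 0, 0, 0, 0.13, 0, 0, 0.57, 0, 0, 0, 0.13, 0, 0, 0, 0, 0, 0, 0.8, 0, 0, 0, 0, 0, 0, 0.8, 0, 0, 0, 0, 0, 0, 0.8]
}}

```text
t: 5.85
tool_pos: [666.8, 68.4, 86.2]
ee_rot: [-0.0, 1.0, -0.031, 0.001]
force: [-0.0, 4.1, -2.8]
finger_gap: 20.4
```

Emit:
{"method": "jog_arm", "body": {
  "plan": [0, 0, 0, 0, 0, 0, 0.8, 0, -0.2, 0, 0, 0, 0, 0.8, 0, -0.2, 0, 0, 0, 0, 0.8, 0, -0.3, 0, 0, 0, 0, 0.8, 0, 0, 0, 0, 0, 0, 0.8]
}}

```text
t: 6.35
tool_pos: [668.3, 91.6, 86.1]
ee_rot: [-0.0, 1.0, -0.03, 0.001]
force: [2.1, 0.1, 4.9]
finger_gap: 11.5
```

Emit:
{"method": "jog_arm", "body": {
  "plan": [0, 0, 0, 0, 0, 0, 0.13, 0, 0, 0, 0, 0, 0, 0.13, 0, 0, -0.7, 0, 0, 0, 0, 0, 0, -0.8, 0, 0, 0, -0.2, 0, 0, 0, 0, 0, -8.5, -0.2]
}}

```text
t: 6.85
tool_pos: [668.9, 90.8, 133.2]
ee_rot: [-0.0, 0.999, 0.044, 0.002]
force: [0.3, 0.2, 0.6]
finger_gap: 47.2
```

Emit:
{"method": "jog_arm", "body": {
  "plan": [0, 0, 0, 0, 0, -8.5, -0.2, 0, 0, 0, 0, 0, -8.5, -0.2, 0, 0, 0, 0, 0, -8.5, -0.2, 0, 0, 0, 0, 0, -8.5, -0.2, 0, 0, 0, 0, 0, -8.5, -0.2]
}}

```text
t: 7.35
tool_pos: [666.8, 90.1, 129.7]
ee_rot: [-0.0, 0.914, 0.406, -0.0]
force: [0.2, -0.2, -0.2]
finger_gap: 55.2
```

Emit:
{"method": "jog_arm", "body": {
  "plan": [0, 0, 0, 0, 0, -8.5, -0.2, 0, 0, 0, 0, 0, -8.5, -0.2, 0, 0, 0, 0, 0, -8.5, -0.2, 0, 0, 0, 0, 0, -8.5, -0.2, 0, 0, 0, 0, 0, -5, -0.2]
}}

```text
t: 7.85
tool_pos: [666.8, 89.9, 129.6]
ee_rot: [-0.0, 0.726, 0.687, -0.0]
force: [0.5, 0.0, -0.2]
finger_gap: 55.3
```

Emit:
{"method": "jog_arm", "body": {
  "plan": [-0.9, 0, 0, 0, 0, 0, -0.2, -0.9, 0, 0, 0, 0, 0, -0.2, -0.9, 0, 0, 0, 0, 0, -0.2, -0.9, 0, 0, 0, 0, 0, -0.2, 0, 0, 0, 0, 0, 0, -0.2]
}}

```text
t: 8.35
tool_pos: [660.2, -23.8, 129.3]
ee_rot: [0.001, 0.73, 0.683, -0.002]
force: [0.1, -0.4, -0.8]
finger_gap: 55.4
```

Emit:
{"method": "jog_arm", "body": {
  "plan": [-0.8, 0.04, 0, 0, 0, 0, -0.2, 0, 0, 0.8, 0, 0, 0, -0.2, 0, 0, 0.8, 0, 0, 0, -0.2, 0, 0, 0.7, 0, 0, 0, -0.2, 0, 0, 0.3, 0, 0, 0, -0.2]
}}

```text
t: 8.85
tool_pos: [658.9, -41.1, 49.8]
ee_rot: [-0.001, 0.728, 0.685, -0.001]
force: [-0.3, -0.2, -0.4]
finger_gap: 55.4
```

Emit:
{"method": "jog_arm", "body": {
  "plan": [0, 0, 0, 0, 0, 0, 0.2, 0, 0, 0, 0, 0, 0, 0.9, 0, 0, 0, 0, 0, 0, 0.9, 0, 0, 0, 0, 0, 0, 0.9, 0, 0, 0, 0, 0, 0, 0.9],
  "squeeze": 40
}}

```text
t: 9.35
tool_pos: [660.9, -41.6, 53.1]
ee_rot: [0.0, 0.728, 0.685, 0.0]
force: [-0.8, -0.5, 3.5]
finger_gap: 23.5
```

Run:
```python
from h import *
c,T=cam('wrist');np.save('P2.npy',T)
a=snap('wrist','w2.png')
```

```text
(no output)
```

View pics/w2.png

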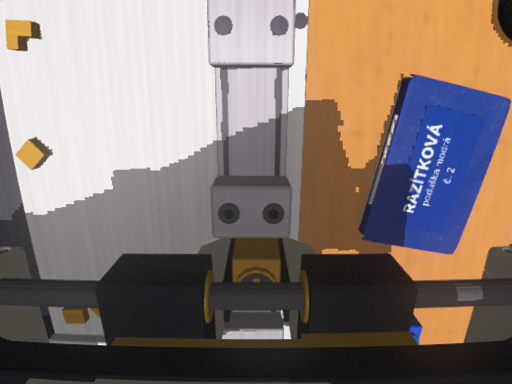

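The wrist picture confirms the fingers are on the yellow bossed die (258,275) with a gap of 23.5 mm, and the jaw is open. Lifting now.

Emit:
{"method": "jog_arm", "body": {
  "plan": [0, 0, -0.3, 0, 0, 0, 0.9, 0, 0, -0.6, 0, 0, 0, 0.9, 0, 0, -0.7, 0, 0, 0, 0.9, 0, 0, -0.7, 0, 0, 0, 0.9, 0, 0, -0.7, 0, 0, 0, 0.9]
}}

```text
t: 9.9
tool_pos: [660.1, -41.8, 143.1]
ee_rot: [-0.0, 0.728, 0.685, -0.0]
force: [0.4, -0.4, -2.0]
finger_gap: 23.2
```

Emit:
{"method": "jog_arm", "body": {
  "plan": [-0.4, -0.4, 0, 0, 0, 0, 0.9, -0.7, -0.74, 0, 0, 0, 0, 0.9, -0.7, -0.74, 0, 0, 0, 0, 0.9, -0.7, -0.74, 0, 0, 0, 0, 0.9, -0.7, -0.74, 0, 0, 0, 0, 0.9]
}}

```text
t: 10.4
tool_pos: [552.8, -132.1, 142.4]
ee_rot: [-0.0, 0.728, 0.685, -0.0]
force: [0.0, -0.9, -2.3]
finger_gap: 23.7
```

Emit:
{"method": "jog_arm", "body": {
  "plan": [-0.7, -0.74, 0, 0, 0, 0, 0.9, -0.7, -0.74, 0, 0, 0, 0, 0.9, -0.7, -0.74, 0, 0, 0, 0, 0.9, -0.7, -0.74, 0, 0, 0, 0, 0.9, -0.7, -0.74, 0, 0, 0, 0, 0.9]
}}

```text
t: 10.9
tool_pos: [435.7, -230.1, 142.5]
ee_rot: [0.0, 0.728, 0.685, -0.0]
force: [1.1, -0.7, -2.2]
finger_gap: 23.6
```

Emit:
{"method": "jog_arm", "body": {
  "plan": [-0.7, -0.74, 0, 0, 0, 0, 0.9, -0.4, -0.5, 0, 0, 0, 0, 0.9, 0, 0, 0, 0, 0, 0, 0.9]
}}

```text
t: 11.2
tool_pos: [394.8, -262.2, 142.2]
ee_rot: [-0.0, 0.73, 0.684, -0.001]
force: [0.8, -0.5, -2.2]
finger_gap: 23.4
```

Emit:
{"method": "jog_arm", "body": {
  "plan": [0, 0, 0.9, 0, 0, 0, 0.9, 0, 0, 0.9, 0, 0, 0, 0.9, 0, 0, 0.9, 0, 0, 0, 0.9, 0, 0, 0.7, 0, 0, 0, 0.9, 0, 0, 0.45, 0, 0, 0, 0.9]
}}

```text
t: 11.7
tool_pos: [397.9, -259.2, 25.4]
ee_rot: [-0.001, 0.728, 0.686, 0.0]
force: [-0.5, 0.6, -2.1]
finger_gap: 24.1
```

Emit:
{"method": "jog_arm", "body": {
  "plan": [0, 0, 0.2, 0, 0, 0, 0.9, 0, 0, 0, 0, 0, 0, 0.9]
}}

```text
t: 11.9
tool_pos: [398.0, -259.5, 20.3]
ee_rot: [-0.0, 0.728, 0.686, 0.0]
force: [0.7, 0.5, -2.2]
finger_gap: 23.7
```

Emit:
{"method": "jog_arm", "body": {
  "plan": [0, 0, 0.13, 0, 0, 0, 0.9, 0, 0, 0.04, 0, 0, 0, 0.9, 0, 0, 0, 0, 0, 0, 0.9]
}}

```text
t: 12.2
tool_pos: [397.9, -260.3, 15.9]
ee_rot: [0.0, 0.728, 0.685, 0.0]
force: [-0.3, 0.2, -2.9]
finger_gap: 24.2
```

Emit:
{"method": "jog_arm", "body": {
  "plan": [0, 0, 0.05, 0, 0, 0, 0.9, 0, 0, 0.03, 0, 0, 0, 0.9, 0, 0, 0, 0, 0, 0, 0.9]
}}

```text
t: 12.5
tool_pos: [397.9, -260.4, 13.6]
ee_rot: [0.0, 0.728, 0.685, -0.0]
force: [-1.7, 1.3, 4.6]
finger_gap: 23.5
```

Emit:
{"method": "jog_arm", "body": {
  "plan": [0, 0, 0, 0, 0, 0, 0.13, 0, 0, 0, 0, 0, 0, 0.13, 0, 0, -0.3, 0, 0, 0, 0.13, 0, 0, -0.9, 0, 0, 0, 0.13, 0, 0, -0.98, 0, 0, 0, 0.13]
}}

```text
t: 13.0
tool_pos: [397.2, -259.6, 79.2]
ee_rot: [-0.001, 0.728, 0.685, -0.0]
force: [-0.2, -0.5, -1.3]
finger_gap: 39.8
```

Emit:
{"method": "jog_arm", "body": {
  "plan": [0, 0, -0.98, 0, 0, 0, 0.13, 0, 0, -0.98, 0, 0, 0, 0.13, 0, 0, -0.98, 0, 0, 0, 0.13, 0, 0, -0.98, 0, 0, 0, 0.13, 0, 0, -0.7, 0, 0, 0, 0.13]
}}

```text
t: 13.5
tool_pos: [398.1, -260.0, 219.7]
ee_rot: [0.001, 0.728, 0.685, 0.0]
force: [-0.0, -0.2, -0.1]
finger_gap: 39.6
```

Emit:
{"method": "jog_arm", "body": {
  "plan": [0.9, -0.06, 0, 0, 0, 0, 0.13, 0.95, -0.06, 0, 0, 0, 0, 0.13, 0.95, -0.06, 0, 0, 0, 0, 0.13, 0.95, -0.06, 0, 0, 0, 0, 0.13, 0.95, -0.06, 0, 0, 0, 0, 0.13]
}}

```text
t: 14.0
tool_pos: [397.0, -117.5, 217.7]
ee_rot: [0.0, 0.728, 0.685, 0.0]
force: [1.1, 0.7, -0.4]
finger_gap: 39.7
```

Emit:
{"method": "jog_arm", "body": {
  "plan": [0.95, -0.06, 0, 0, 0, 0, 0.13, 0.95, -0.06, 0, 0, 0, 0, 0.13, 0.95, -0.06, 0, 0, 0, 0, 0.13, 0.95, -0.06, 0, 0, 0, 0, 0.13, 0.95, -0.06, 0, 0, 0, 0, 0.13]
}}

```text
t: 14.5
tool_pos: [396.6, 25.2, 217.7]
ee_rot: [0.0, 0.728, 0.685, 0.0]
force: [0.4, -0.2, 0.7]
finger_gap: 39.8
```

Emit:
{"method": "jog_arm", "body": {
  "plan": [0.95, -0.06, 0, 0, 0, 0, 0.13, 0.95, -0.06, 0, 0, 0, 0, 0.13, 0.95, -0.06, 0, 0, 0, 0, 0.13, 0.6, -0.04, 0, 0, 0, 0, 0.13, 0, 0, 0, 0, 0, 0, 0.13]
}}

```text
t: 15.0
tool_pos: [396.3, 130.4, 217.8]
ee_rot: [-0.0, 0.727, 0.687, 0.001]
force: [0.9, 0.4, 0.5]
finger_gap: 39.7
```

Run:
```python
from h import *
s=readout.observe();print({k:np.round(s[k],3) for k in('t','joint_pos','tool_pos','ee_rot')})
c,T=cam('wrist');np.save('P3.npy',T)
a=snap('wrist','w3.png'); t=snap('top','t3.png')
o=np.zeros((384,800,3),np.uint8); o[:,:512]=cv2.imread('pics/w3.png'); o[:224,530:770]=cv2.resize(cv2.imread('pics/t3.png')[238:294,320:380],(240,224),interpolation=cv2.INTER_CUBIC)
cv2.imwrite('pics/c3.png',o)
```

```text
{'t': np.float64(15.0), 'joint_pos': array([ 0.279,  0.193, -0.815,  2.009,  0.165,  1.005, -0.672]), 'tool_pos': array([396.288, 130.356, 217.831]), 'ee_rot': array([-0.   ,  0.727,  0.687,  0.001])}
```

View pics/c3.png

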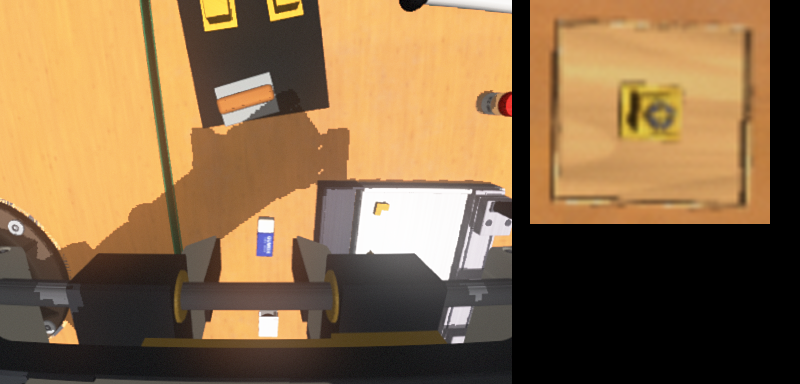

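The picture shows the die upright in the tray (crop 650,110) and the scraper at (246,98), with the rib running (217,98) to (271,83).

Run:
```python
from h import *
P=np.load('P3.npy')
W=lambda u,v,z:px2w('wrist',u,v,z,P)
for u,v,z in((214,84,13),(268,72,13),(224,125,13),(217,100,65),(271,84,65),(220,112,65),(274,97,65)): print(W(u,v,z))
```

```text
[357.2 234.8  13. ]
[417.2 243.8  13. ]
[364.5 189.8  13. ]
[365.1 216.8  65. ]
[417.3 228.3  65. ]
[367.  205.5  65. ]
[419.6 216.3  65. ]
```

Emit:
{"method": "jog_arm", "body": {
  "plan": [0, 0, 0, 0, 0, 8.4, -0.2, 0, 0, 0, 0, 0, 8.4, -0.2, 0, 0, 0, 0, 0, 8.4, -0.2, 0, 0, 0, 0, 0, 8.4, -0.2, 0, 0, 0, 0, 0, 8.4, -0.2]
}}

```text
t: 15.6
tool_pos: [396.7, 126.2, 217.2]
ee_rot: [0.0, 0.927, 0.375, -0.0]
force: [0.3, -0.9, -0.4]
finger_gap: 55.1
```

Emit:
{"method": "jog_arm", "body": {
  "plan": [0, 0, 0, 0, 0, 8.4, -0.2, 0, 0, 0, 0, 0, 8.4, -0.2, 0, 0, 0, 0, 0, 8.4, -0.2, 0, 0, 0, 0, 0, 8.1, -0.2, 0, 0, 0, 0, 0, 0, -0.2]
}}

```text
t: 16.1
tool_pos: [396.7, 126.4, 217.2]
ee_rot: [0.0, 0.995, 0.096, -0.0]
force: [0.0, 0.8, 0.5]
finger_gap: 54.9
```

Emit:
{"method": "jog_arm", "body": {
  "plan": [0.1, -0.7, 0, 0, 0, 0, -0.2, 0.1, -0.7, 0, 0, 0, 0, -0.2, 0.1, -0.7, 0, 0, 0, 0, -0.2, 0.08, -0.68, 0, 0, 0, 0, -0.2, 0, 0, 0, 0, 0, 0, -0.2]
}}

```text
t: 16.6
tool_pos: [391.4, 213.6, 217.4]
ee_rot: [-0.001, 0.995, 0.101, 0.0]
force: [-0.5, 0.6, 0.4]
finger_gap: 55.0
```

Emit:
{"method": "jog_arm", "body": {
  "plan": [0, 0, 0.95, 0, 0, 0, -0.2, 0, 0, 0.95, 0, 0, 0, -0.2, 0, 0, 0.95, 0, 0, 0, -0.2, 0, 0, 0.95, 0, 0, 0, -0.2, 0, 0, 0.9, 0, 0, 0, -0.2]
}}

```text
t: 17.1
tool_pos: [392.0, 210.0, 75.0]
ee_rot: [0.0, 0.995, 0.099, -0.0]
force: [1.2, 0.5, -0.6]
finger_gap: 54.7
```

Emit:
{"method": "jog_arm", "body": {
  "plan": [0, 0, 0.7, 0, 0, 0, -0.2, 0, 0, 0.5, 0, 0, 0, -0.2, 0, 0, 0.3, 0, 0, 0, -0.2, 0, 0, 0, 0, 0, 0, -0.2]
}}

```text
t: 17.5
tool_pos: [391.4, 210.4, 30.4]
ee_rot: [0.001, 0.995, 0.098, -0.001]
force: [-0.0, 0.0, 0.1]
finger_gap: 55.0
```

Emit:
{"method": "jog_arm", "body": {
  "plan": [0, 0, 0, 0, 0, 0, 0.4, 0, 0, 0, 0, 0, 0, 0.95, 0, 0, 0, 0, 0, 0, 0.95, 0, 0, 0, 0, 0, 0, 0.95, 0, 0, 0, 0, 0, 0, 0.95]
}}

```text
t: 18.0
tool_pos: [391.8, 212.0, 31.4]
ee_rot: [-0.0, 0.995, 0.098, 0.0]
force: [-0.8, 0.6, 0.3]
finger_gap: 19.4
```

Emit:
{"method": "jog_arm", "body": {
  "plan": [0, 0, 0, 0, 0, 0, 0.95, 0, 0, -0.1, 0, 0, 0, 0.95, 0, 0, -0.5, 0, 0, 0, 0.95, 0, 0, -0.9, 0, 0, 0, 0.95, 0, 0, -0.9, 0, 0, 0, 0.95]
}}

```text
t: 18.5
tool_pos: [390.9, 211.1, 103.6]
ee_rot: [0.0, 0.995, 0.098, -0.001]
force: [1.0, 0.4, -1.7]
finger_gap: 15.9
```

Emit:
{"method": "jog_arm", "body": {
  "plan": [0, 0, -0.9, 0, 0, 0, 0.95, 0, 0, -0.6, 0, 0, -8.35, 0.95, 0, 0, 0, 0, 0, -8.35, 0.95, 0, 0, 0, 0, 0, -8.35, 0.95, 0, 0, 0, 0, 0, -8.35, 0.95]
}}

```text
t: 19.0
tool_pos: [391.5, 211.1, 148.2]
ee_rot: [0.0, 0.924, 0.382, -0.0]
force: [-0.1, -0.2, -2.3]
finger_gap: 15.6
```

Emit:
{"method": "jog_arm", "body": {
  "plan": [0, 0, 0, 0, 0, -8.35, 0.95, 0, 0, 0, 0, 0, -8.35, 0.95, 0, 0, 0, 0, 0, -8.35, 0.95, 0, 0, 0, 0, 0, -8.35, 0.95, 0, 0, 0, 0, 0, -8.35, 0.95]
}}

```text
t: 19.5
tool_pos: [391.4, 211.1, 148.0]
ee_rot: [0.0, 0.727, 0.686, -0.0]
force: [0.7, -1.1, -1.3]
finger_gap: 15.8
```

Emit:
{"method": "jog_arm", "body": {
  "plan": [-0.8, 0.65, 0, 0, 0, 0, 0.95, -0.85, 0.67, 0, 0, 0, 0, 0.95, -0.85, 0.67, 0, 0, 0, 0, 0.95, -0.85, 0.67, 0, 0, 0, 0, 0.95, -0.85, 0.67, 0, 0, 0, 0, 0.95]
}}

```text
t: 20.0
tool_pos: [483.6, 77.9, 148.0]
ee_rot: [0.0, 0.729, 0.684, -0.001]
force: [0.7, 0.6, -1.8]
finger_gap: 16.1
```

Emit:
{"method": "jog_arm", "body": {
  "plan": [-0.85, 0.67, 0, 0, 0, 0, 0.95, -0.85, 0.67, 0, 0, 0, 0, 0.95, -0.85, 0.67, 0, 0, 0, 0, 0.95, -0.85, 0.67, 0, 0, 0, 0, 0.95, 0, 0, 0, 0, 0, 0, 0.95]
}}

```text
t: 20.5
tool_pos: [558.8, -32.9, 147.2]
ee_rot: [0.001, 0.732, 0.682, -0.001]
force: [-0.3, 0.2, -2.0]
finger_gap: 15.4
```

Emit:
{"method": "jog_arm", "body": {
  "plan": [-0.81, 0.7, 0, 0, 0, 0, 0.95, -0.81, 0.71, 0, 0, 0, 0, 0.95, 0, 0, 0, 0, 0, 0, 0.95, 0, 0, 0.9, 0, 0, 0, 0.95, 0, 0, 0.9, 0, 0, 0, 0.95]
}}

```text
t: 21.0
tool_pos: [596.2, -78.3, 93.9]
ee_rot: [0.0, 0.729, 0.684, 0.0]
force: [-0.7, -0.6, -2.9]
finger_gap: 15.6
```

Emit:
{"method": "jog_arm", "body": {
  "plan": [0, 0, 0.6, 0, 0, 0, 0.95, 0, 0, 0.3, 0, 0, 0, 0.95, 0, 0, 0, 0, 0, 0, 0.95]
}}

```text
t: 21.3
tool_pos: [595.1, -78.2, 66.0]
ee_rot: [-0.001, 0.729, 0.684, -0.001]
force: [-0.5, -0.3, -2.6]
finger_gap: 15.7
```

Emit:
{"method": "jog_arm", "body": {
  "plan": [-0.18, 0.15, 0, 0, 0, 0, 0.95, 0, 0, 0.2, 0, 0, 0, 0.95, 0, 0, 0.06, 0, 0, 0, 0.95, 0, 0, 0, 0, 0, 0, 0.95]
}}

```text
t: 21.7
tool_pos: [600.3, -84.2, 59.3]
ee_rot: [-0.0, 0.729, 0.684, -0.0]
force: [0.4, -0.1, -1.8]
finger_gap: 15.7
```

Emit:
{"method": "jog_arm", "body": {
  "plan": [0, 0, 0.06, 0, 0, 0, 0.95, 0, 0, 0.03, 0, 0, 0, 0.95, 0, 0, 0, 0, 0, 0, 0.95]
}}

```text
t: 22.0
tool_pos: [600.4, -84.1, 56.6]
ee_rot: [0.0, 0.729, 0.684, 0.0]
force: [-0.1, -0.2, -1.7]
finger_gap: 15.8
```

Emit:
{"method": "jog_arm", "body": {
  "plan": [0, 0, 0.03, 0, 0, 0, 0.95, 0, -0.1, 0, 0, 0, 0, 0.95, 0, -0.25, 0, 0, 0, 0, 0.95, 0, -0.25, 0, 0, 0, 0, 0.95, 0, -0.25, 0, 0, 0, 0, 0.95]
}}

```text
t: 22.5
tool_pos: [575.4, -82.2, 56.5]
ee_rot: [0.001, 0.729, 0.684, 0.001]
force: [4.5, 0.6, 5.5]
finger_gap: 15.7
```

Emit:
{"method": "jog_arm", "body": {
  "plan": [0, -0.25, 0, 0, 0, 0, 0.95, 0, -0.25, 0, 0, 0, 0, 0.95, 0, -0.25, 0, 0, 0, 0, 0.95, 0, -0.25, 0, 0, 0, 0, 0.95, 0, -0.25, 0, 0, 0, 0, 0.95]
}}

```text
t: 23.0
tool_pos: [537.8, -79.9, 56.4]
ee_rot: [0.001, 0.729, 0.684, 0.001]
force: [4.7, -0.5, 4.4]
finger_gap: 16.1
```

Emit:
{"method": "jog_arm", "body": {
  "plan": [0, -0.25, 0, 0, 0, 0, 0.95, 0, -0.25, 0, 0, 0, 0, 0.95, 0, -0.2, 0, 0, 0, 0, 0.95, 0, 0, 0, 0, 0, 0, 0.95]
}}

```text
t: 23.4
tool_pos: [516.1, -78.7, 56.4]
ee_rot: [0.0, 0.729, 0.684, 0.0]
force: [0.7, 0.9, 8.7]
finger_gap: 15.7
```

Run:
```python
from h import *
c,T=cam('wrist');np.save('P4.npy',T)
snap('wrist','w4.png')
a=snap('top','t4.png'); im=cv2.imread('pics/t4.png'); b=snap('scene','s4.png')
o=np.zeros((384,800,3),np.uint8); o[:,:400]=cv2.resize(im[148:248,200:304],(400,384),interpolation=cv2.INTER_CUBIC)
o[:,400:]=cv2.resize(cv2.imread('pics/s4.png')[150:245,180:310],(400,384)[:2],interpolation=cv2.INTER_CUBIC)
cv2.imwrite('pics/c4.png',o)
```

```text
(no output)
```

View pics/c4.png

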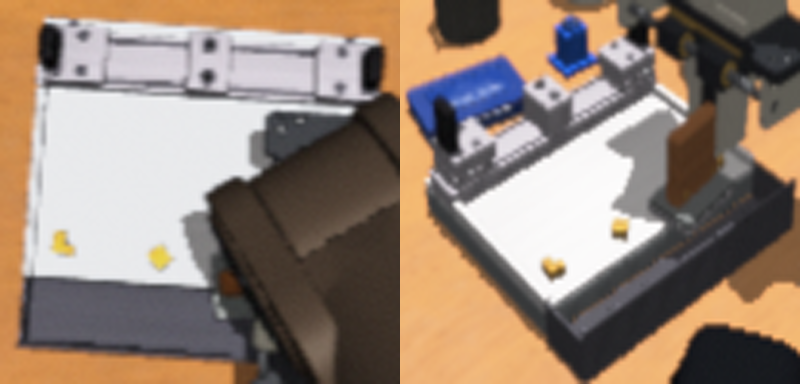

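The picture shows the right lane swept: the scraper is at the pan edge, the right chips are off the bed, and two chips remain at (62,243) and (160,257).

Emit:
{"method": "jog_arm", "body": {
  "plan": [0, 0, -0.5, 0, 0, 0, 0.95, 0, 0, -0.6, 0, 0, 0, 0.95, 0.8, 0.53, 0, 0, 0, 0, 0.95, 0.8, 0.53, 0, 0, 0, 0, 0.95, 0.8, 0.53, 0, 0, 0, 0, 0.95]
}}

```text
t: 24.05
tool_pos: [568.0, -9.9, 89.1]
ee_rot: [-0.0, 0.729, 0.684, -0.001]
force: [-0.2, -0.4, -1.7]
finger_gap: 16.1
```

Emit:
{"method": "jog_arm", "body": {
  "plan": [0.8, 0.53, 0, 0, 0, 0, 0.95, 0, 0, 0, 0, 0, 0, 0.95, 0, 0, 0, 0, 0, 0, 0.95]
}}

```text
t: 24.35
tool_pos: [585.0, 13.3, 88.7]
ee_rot: [-0.0, 0.729, 0.685, -0.001]
force: [-0.5, -0.5, -2.1]
finger_gap: 15.9
```

Emit:
{"method": "jog_arm", "body": {
  "plan": [0, 0, 0.6, 0, 0, 0, 0.95, 0, 0, 0.35, 0, 0, 0, 0.95, 0, 0, 0.1, 0, 0, 0, 0.95, 0, 0, 0, 0, 0, 0, 0.95]
}}

```text
t: 24.75
tool_pos: [585.1, 11.7, 57.1]
ee_rot: [-0.0, 0.73, 0.684, -0.001]
force: [0.4, 0.1, -2.2]
finger_gap: 15.9
```

Emit:
{"method": "jog_arm", "body": {
  "plan": [0, -0.1, 0.02, 0, 0, 0, 0.95, 0, -0.25, 0, 0, 0, 0, 0.95, 0, -0.25, 0, 0, 0, 0, 0.95, 0, -0.25, 0, 0, 0, 0, 0.95, 0, -0.25, 0, 0, 0, 0, 0.95]
}}

```text
t: 25.25
tool_pos: [552.4, 15.1, 56.7]
ee_rot: [0.0, 0.729, 0.684, -0.0]
force: [0.1, -0.1, -1.9]
finger_gap: 15.6
```

Emit:
{"method": "jog_arm", "body": {
  "plan": [0, -0.25, 0, 0, 0, 0, 0.95, 0, -0.25, 0, 0, 0, 0, 0.95, 0, -0.25, 0, 0, 0, 0, 0.95, 0, -0.25, 0, 0, 0, 0, 0.95, 0, -0.03, 0, 0, 0, 0, 0.95]
}}

```text
t: 25.75
tool_pos: [521.3, 17.0, 56.6]
ee_rot: [-0.0, 0.729, 0.684, -0.0]
force: [0.7, -0.4, -1.8]
finger_gap: 15.6
```

Emit:
{"method": "jog_arm", "body": {
  "plan": [0, 0, 0, 0, 0, 0, 0.95, 0, 0, -0.5, 0, 0, 0, 0.95, 0, 0, -0.6, 0, 0, 0, 0.95, 0.8, 0.9, 0, 0, 0, 0, 0.95, 0.8, 0.9, 0, 0, 0, 0, 0.95]
}}

```text
t: 26.25
tool_pos: [580.9, 61.0, 91.5]
ee_rot: [0.001, 0.73, 0.683, 0.001]
force: [1.1, 0.2, -2.1]
finger_gap: 15.6
```

Emit:
{"method": "jog_arm", "body": {
  "plan": [0.08, 0.1, 0, 0, 0, 0, 0.95, 0, 0, 0, 0, 0, 0, 0.95]
}}

```text
t: 26.45
tool_pos: [583.3, 64.9, 90.4]
ee_rot: [-0.0, 0.729, 0.685, 0.001]
force: [0.3, 0.5, -2.5]
finger_gap: 15.8
```

Emit:
{"method": "jog_arm", "body": {
  "plan": [0, 0, 0.6, 0, 0, 0, 0.95, 0, 0, 0.35, 0, 0, 0, 0.95, 0, 0, 0.16, 0, 0, 0, 0.95, 0, 0, 0, 0, 0, 0, 0.95]
}}

```text
t: 26.85
tool_pos: [582.1, 58.5, 57.4]
ee_rot: [0.002, 0.73, 0.683, -0.003]
force: [-5.6, -10.7, 17.6]
finger_gap: 15.8
```

Emit:
{"method": "jog_arm", "body": {
  "plan": [0, -0.1, 0.02, 0, 0, 0, 0.95, 0, -0.25, 0, 0, 0, 0, 0.95, 0, -0.25, 0, 0, 0, 0, 0.95, 0, -0.25, 0, 0, 0, 0, 0.95, 0, -0.25, 0, 0, 0, 0, 0.95]
}}

```text
t: 27.35
tool_pos: [552.2, 65.0, 57.7]
ee_rot: [0.002, 0.73, 0.683, 0.002]
force: [6.0, -1.5, 8.0]
finger_gap: 15.5
```

Emit:
{"method": "jog_arm", "body": {
  "plan": [0, -0.25, 0, 0, 0, 0, 0.95, 0, -0.25, 0, 0, 0, 0, 0.95, 0, -0.25, 0, 0, 0, 0, 0.95, 0, -0.12, 0, 0, 0, 0, 0.95, 0, 0, 0, 0, 0, 0, 0.95]
}}

```text
t: 27.85
tool_pos: [525.4, 66.8, 57.6]
ee_rot: [0.002, 0.73, 0.684, 0.002]
force: [3.9, -1.2, 9.7]
finger_gap: 15.8
```

Emit:
{"method": "jog_arm", "body": {
  "plan": [0, 0, -0.4, 0, 0, 0, 0.95, 0, 0, -0.8, 0, 0, 0, 0.95, 0, 0, -0.9, 0, 0, 0, 0.95, 0, 0, -0.9, 0, 0, 0, 0.95, 0.9, 0, 0, 0, 0, 0, 0.95]
}}

```text
t: 28.35
tool_pos: [526.4, 90.8, 148.8]
ee_rot: [0.002, 0.731, 0.682, 0.0]
force: [1.1, -0.3, -2.2]
finger_gap: 15.7
```

Emit:
{"method": "jog_arm", "body": {
  "plan": [0.9, -0.3, 0, 0, 0, 0, 0.95, 0.9, -0.3, 0, 0, 0, 0, 0.95, 0.9, -0.3, 0, 0, 0, 0, 0.95, 0, 0, 0, 0, 0, 0, 0.95]
}}

```text
t: 28.75
tool_pos: [501.0, 181.0, 146.7]
ee_rot: [-0.001, 0.727, 0.686, 0.0]
force: [-1.2, -0.5, -1.6]
finger_gap: 16.0
```

Run:
```python
from h import *
a=snap('top','t5.png'); im=cv2.imread('pics/t5.png'); b=snap('scene','s5.png')
o=np.zeros((500,800,3),np.uint8); o[:384,:400]=cv2.resize(im[148:248,200:304],(400,384),interpolation=cv2.INTER_CUBIC)
o[:384,400:]=cv2.resize(cv2.imread('pics/s5.png')[150:245,180:310],(400,384),interpolation=cv2.INTER_CUBIC)
cv2.imwrite('pics/c5.png',o)
```

```text
(no output)
```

View pics/c5.png

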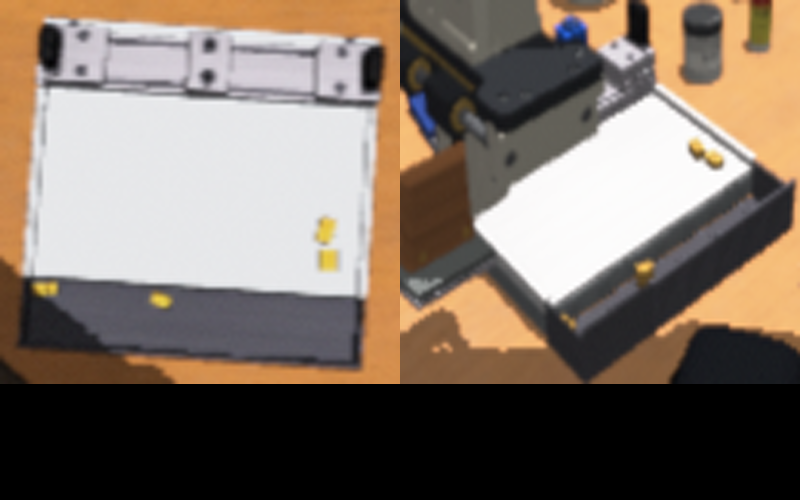

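The right-hand chips are still on the bed at (326,229) and (328,260), while the left and middle chips are in or at the pan. I'll look closer from the right with the wrist camera.

Emit:
{"method": "jog_arm", "body": {
  "plan": [-0.8, 0.13, -0.5, 0, 0, 0, 0.95, -0.95, 0.15, -0.5, 0, 0, 0, 0.95, -0.95, 0.15, -0.5, 0, 0, 0, 0.95, -0.95, 0.15, -0.5, 0, 0, 0, 0.95, -0.95, 0.15, -0.5, 0, 0, 0, 0.95]
}}

```text
t: 29.35
tool_pos: [515.9, 34.9, 221.3]
ee_rot: [-0.0, 0.73, 0.684, -0.001]
force: [0.0, 0.3, -2.9]
finger_gap: 15.4
```

Emit:
{"method": "jog_arm", "body": {
  "plan": [-0.95, 0.15, 0, 0, 0, 0, 0.95, -0.95, 0.15, 0, 0, 0, 0, 0.95, -0.95, 0.15, 0, 0, 0, 0, 0.95, -0.95, 0.15, 0, 0, 0, 0, 0.95, -0.95, 0.15, 0, 0, 0, 0, 0.95]
}}

```text
t: 29.85
tool_pos: [528.8, -108.7, 220.7]
ee_rot: [-0.0, 0.73, 0.684, -0.001]
force: [1.4, -0.7, -2.1]
finger_gap: 15.9
```

Emit:
{"method": "jog_arm", "body": {
  "plan": [-0.95, 0.15, 0, 0, 0, 0, 0.95, -0.95, 0.15, 0, 0, 0, 0, 0.95, -0.95, 0.15, 0, 0, 0, 0, 0.95, 0, 0, 0, 0, 0, 0, 0.95]
}}

```text
t: 30.25
tool_pos: [536.3, -198.9, 219.9]
ee_rot: [-0.0, 0.732, 0.681, -0.002]
force: [0.1, 0.1, -2.0]
finger_gap: 15.8
```

Run:
```python
from h import *
c,T=cam('wrist');np.save('P6.npy',T);print(readout.observe()['tool_pos'])
snap('wrist','w6.png')
cv2.imwrite('pics/w6b.png',cv2.resize(cv2.imread('pics/w6.png'),(800,600),interpolation=cv2.INTER_CUBIC))
```

```text
[ 536.34010171 -198.92787676  219.90001013]
```

View pics/w6b.png

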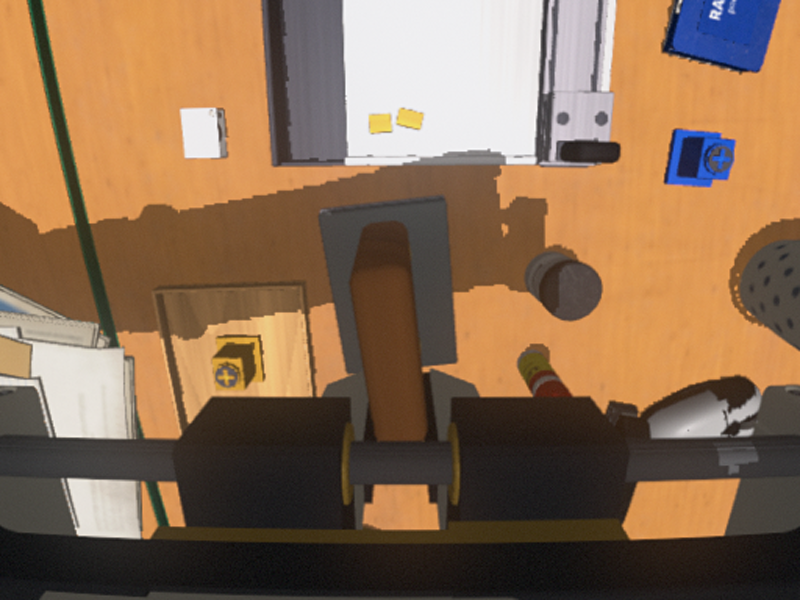

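Run:
```python
from h import *
P=np.load('P6.npy')
W=lambda u,v,z:px2w('wrist',u*.64,v*.64,z,P)
for z in (201,191):
  for u,v in((320,210),(443,198),(456,362),(345,372)): print(z,W(u,v,z))
for u,v in((360,235),(408,235),(384,228)): print('rib',W(u,v,253),W(u,v,245))
for u,v in((380,124),(410,118),(345,160),(345,10)): p=W(u,v,32); print(p,(R.from_euler('z',0.061).as_matrix()@(p-[624.6,-11.4,0])).round(1))
```

```text
201 [ 513.5 -132.4  201. ]
201 [ 557.5 -131.4  201. ]
201 [ 559.6 -194.7  201. ]
201 [ 515.7 -195.9  201. ]
191 [ 511.8 -133.3  191. ]
191 [ 558.3 -132.2  191. ]
191 [ 560.6 -199.1  191. ]
191 [ 514.1 -200.3  191. ]
rib [ 531.8 -135.   253. ] [ 531.1 -136.1  245. ]
rib [ 544.  -135.9  253. ] [ 544.1 -137.1  245. ]
rib [ 538.1 -133.6  253. ] [ 537.7 -134.7  245. ]
[531.3 -93.3  32. ] [-88.1 -87.4  32. ]
[551.6 -91.   32. ] [-68.  -83.9  32. ]
[ 505.6 -114.7   32. ] [-112.5 -110.4   32. ]
[514.9 -22.1  32. ] [-108.8  -17.4   32. ]
```

The scraper is held at the rib's end: its foot centre is 35 mm ahead of the TCP along tool x, so it had been knocked aside before the grasp. The right lane therefore missed its chips. I'll set it on the bed and regrasp.

Emit:
{"method": "jog_arm", "body": {
  "plan": [0.6, 0.2, 0, 0, 0, 0, 0.95, 0.8, 0.25, 0, 0, 0, 0, 0.95, 0.8, 0.25, 0, 0, 0, 0, 0.95, 0.8, 0.25, 0, 0, 0, 0, 0.95, 0.8, 0.25, 0, 0, 0, 0, 0.95]
}}

```text
t: 30.8
tool_pos: [580.5, -79.5, 220.8]
ee_rot: [-0.0, 0.729, 0.684, -0.0]
force: [-0.6, 0.6, -2.1]
finger_gap: 15.7
```

Emit:
{"method": "jog_arm", "body": {
  "plan": [0.46, 0, 0, 0, 0, 0, 0.95, 0, 0, 0.8, 0, 0, 0, 0.95, 0, 0, 0.8, 0, 0, 0, 0.95, 0, 0, 0.8, 0, 0, 0, 0.95, 0, 0, 0.8, 0, 0, 0, 0.95]
}}

```text
t: 31.3
tool_pos: [581.1, -67.4, 123.9]
ee_rot: [-0.0, 0.729, 0.684, -0.0]
force: [0.4, 0.2, -1.4]
finger_gap: 15.8
```

Emit:
{"method": "jog_arm", "body": {
  "plan": [0, 0, 0.8, 0, 0, 0, 0.95, 0, 0, 0.6, 0, 0, 0, 0.95, 0, 0, 0.3, 0, 0, 0, 0.95, 0, 0, 0.1, 0, 0, 0, 0.95, 0, 0, 0, 0, 0, 0, 0.95]
}}

```text
t: 31.8
tool_pos: [582.0, -66.9, 71.1]
ee_rot: [0.0, 0.729, 0.684, 0.0]
force: [-0.3, 0.1, -1.6]
finger_gap: 15.2
```

Emit:
{"method": "jog_arm", "body": {
  "plan": [0, 0, 0.3, 0, 0, 0, 0.95, 0, 0, 0.1, 0, 0, 0, 0.95, 0, 0, 0.05, 0, 0, 0, 0.95, 0, 0, 0.03, 0, 0, 0, 0.95, 0, 0, 0, 0, 0, 0, 0.95]
}}

```text
t: 32.3
tool_pos: [582.0, -66.7, 56.4]
ee_rot: [0.0, 0.729, 0.684, 0.0]
force: [-0.7, 0.5, -2.0]
finger_gap: 15.7
```

Emit:
{"method": "jog_arm", "body": {
  "plan": [0, 0, 0.03, 0, 0, 0, 0.95, 0, 0, 0.02, 0, 0, 0, 0.95, 0, 0, 0, 0, 0, 0, 0.95]
}}

```text
t: 32.6
tool_pos: [581.9, -66.8, 54.8]
ee_rot: [0.0, 0.729, 0.684, -0.0]
force: [-0.1, -0.3, -1.8]
finger_gap: 15.7
```

Emit:
{"method": "jog_arm", "body": {
  "plan": [0, 0, 0.05, 0, 0, 0, 0.95, 0, 0, 0, 0, 0, 0, 0.95]
}}

```text
t: 32.8
tool_pos: [582.2, -66.6, 54.4]
ee_rot: [0.0, 0.729, 0.684, 0.0]
force: [-3.8, -0.2, 10.4]
finger_gap: 15.8
```

Emit:
{"method": "jog_arm", "body": {
  "plan": [0, 0, 0.05, 0, 0, 0, 0.95, 0, 0, 0, 0, 0, 0, 0.95]
}}

```text
t: 33.0
tool_pos: [582.4, -66.5, 54.2]
ee_rot: [0.001, 0.729, 0.684, 0.0]
force: [-8.9, -1.5, 24.9]
finger_gap: 15.7
```

Emit:
{"method": "jog_arm", "body": {
  "plan": [0, 0, -0.05, 0, 0, 0, 0.95, 0, 0, 0, 0, 0, 0, 0.13, 0, 0, 0, 0, 0, 0, 0.13, 0, 0, -0.1, 0, 0, 0, 0.13, 0, 0, 0, 0, 0, 0, 0.13]
}}

```text
t: 33.5
tool_pos: [582.2, -66.7, 56.5]
ee_rot: [0.0, 0.729, 0.684, 0.0]
force: [0.5, 0.2, -0.1]
finger_gap: 38.8
```

Emit:
{"method": "jog_arm", "body": {
  "plan": [0.4, 0, 0, 0, 0, 0, 0.13, 0.4, 0, 0, 0, 0, 0, 0.13, 0.37, 0, 0, 0, 0, 0, 0.13, 0, 0, 0, 0, 0, 0, 0.13, 0, 0, 0, 0, 0, 0, 0.13]
}}

```text
t: 34.0
tool_pos: [584.2, -31.1, 56.3]
ee_rot: [0.0, 0.729, 0.685, -0.0]
force: [0.3, -0.6, -0.3]
finger_gap: 40.0
```

Run:
```python
from h import *
snap('scene','s7.png');snap('wrist','w7.png');print(readout.observe()['tool_pos'])
o=np.zeros((384,800,3),np.uint8)
o[:,:400]=cv2.resize(cv2.imread('pics/s7.png')[130:235,190:300],(400,384),interpolation=cv2.INTER_CUBIC)
o[:300,400:]=cv2.resize(cv2.imread('pics/w7.png'),(400,300),interpolation=cv2.INTER_AREA)
cv2.imwrite('pics/c7.png',o)
```

```text
[584.16105244 -32.1806839   56.17947462]
```

View pics/c7.png

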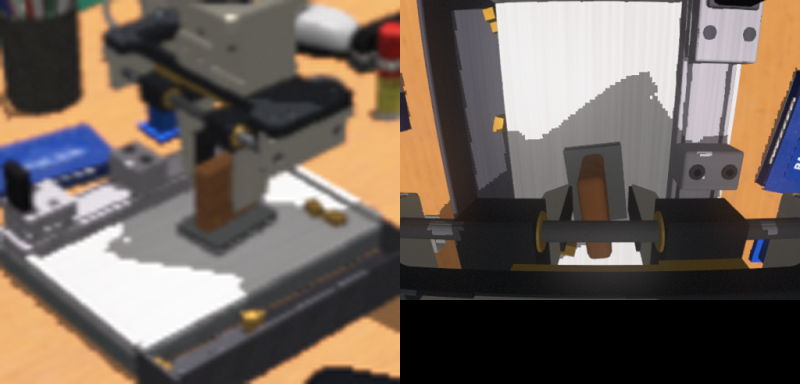

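The picture shows the scraper upright on the bed with the fingers now around the rib's middle. The right chips are at the right, and the other two lie along the pan's back edge.

Emit:
{"method": "jog_arm", "body": {
  "plan": [0, 0, 0, 0, 0, 0, 0.95, 0, 0, 0, 0, 0, 0, 0.95, 0, 0, 0, 0, 0, 0, 0.95, 0, 0, 0, 0, 0, 0, 0.95, 0, 0, -0.2, 0, 0, 0, 0.95]
}}

```text
t: 34.6
tool_pos: [583.5, -32.0, 61.7]
ee_rot: [-0.001, 0.729, 0.684, -0.001]
force: [0.1, -0.5, -2.3]
finger_gap: 16.1
```

Run:
```python
from h import *
c,T=cam('wrist');np.save('P8.npy',T);print(readout.observe()['tool_pos'])
im=cv2.imread('pics/w7.png')
snap('wrist','w8.png');im=cv2.imread('pics/w8.png')
o=np.zeros((600,800,3),np.uint8); o[:480,:400]=cv2.resize(im[0:180,40:190],(400,480),interpolation=cv2.INTER_CUBIC); o[:432,400:]=cv2.resize(im[170:350,190:356],(400,432),interpolation=cv2.INTER_CUBIC)
cv2.imwrite('pics/c8.png',o)
```

```text
[583.47595837 -32.04623561  61.68743218]
```

View pics/c8.png

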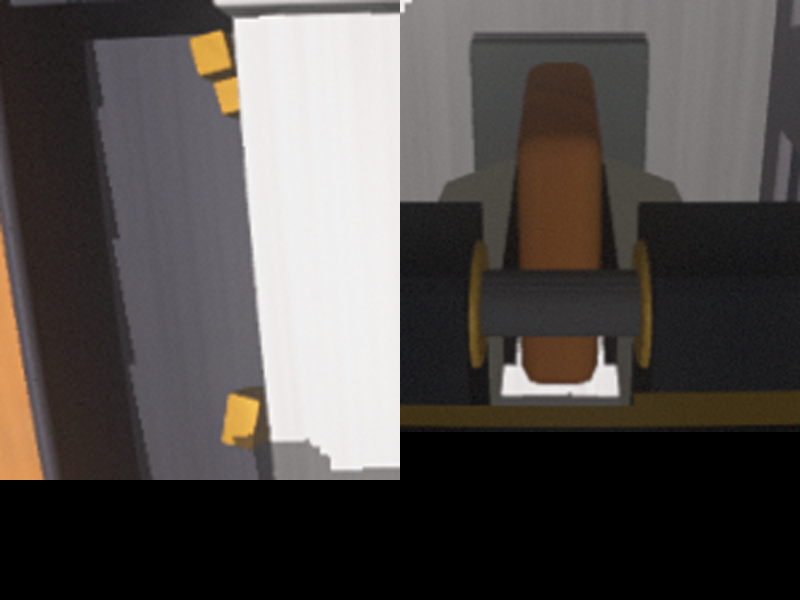

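Run:
```python
from h import *
P=np.load('P8.npy')
W=lambda u,v,z:px2w('wrist',190+(u-400)*166/400,170+v*180/432,z,P)
print(W(472,38,43.5),W(648,38,43.5),W(558,65,95.5),W(558,380,95.5))
```

```text
[565.7   4.3  43.5] [608.2   1.6  43.5] [587.2  11.9  95.5] [582.8 -54.3  95.5]
```

Emit:
{"method": "jog_arm", "body": {
  "plan": [0, 0.25, -0.5, 0, 0, 0, 0.95, 0, 0.28, -0.5, 0, 0, 0, 0.95, -0.6, 0, 0, 0, 0, 0, 0.95, -0.6, 0, 0, 0, 0, 0, 0.95, -0.63, 0, 0, 0, 0, 0, 0.95]
}}

```text
t: 35.15
tool_pos: [596.7, -87.9, 92.7]
ee_rot: [0.0, 0.729, 0.684, 0.0]
force: [-0.0, -0.4, -2.5]
finger_gap: 15.9
```

Emit:
{"method": "jog_arm", "body": {
  "plan": [0, 0, 0, 0, 0, 0, 0.95, 0, 0, 0.6, 0, 0, 0, 0.95, 0, 0, 0.3, 0, 0, 0, 0.95, 0, 0, 0.1, 0, 0, 0, 0.95, 0, 0, 0, 0, 0, 0, 0.95]
}}

```text
t: 35.65
tool_pos: [596.3, -86.9, 62.0]
ee_rot: [-0.0, 0.729, 0.685, -0.0]
force: [0.3, 0.2, -1.3]
finger_gap: 16.0
```

Emit:
{"method": "jog_arm", "body": {
  "plan": [0, 0, 0.15, 0, 0, 0, 0.95, 0, 0, 0.05, 0, 0, 0, 0.95, 0, 0, 0, 0, 0, 0, 0.95]
}}

```text
t: 35.95
tool_pos: [596.8, -87.4, 56.4]
ee_rot: [0.0, 0.729, 0.684, 0.0]
force: [-0.5, -0.3, -2.0]
finger_gap: 16.1
```

Emit:
{"method": "jog_arm", "body": {
  "plan": [0, -0.1, 0, 0, 0, 0, 0.95, 0, -0.25, 0, 0, 0, 0, 0.95, 0, -0.25, 0, 0, 0, 0, 0.95, 0, -0.25, 0, 0, 0, 0, 0.95, 0, -0.25, 0, 0, 0, 0, 0.95]
}}

```text
t: 36.45
tool_pos: [562.8, -85.5, 56.4]
ee_rot: [0.0, 0.729, 0.684, -0.0]
force: [-0.0, -1.1, -1.3]
finger_gap: 15.9
```

Emit:
{"method": "jog_arm", "body": {
  "plan": [0, -0.25, 0, 0, 0, 0, 0.95, 0, -0.25, 0, 0, 0, 0, 0.95, 0, -0.25, 0, 0, 0, 0, 0.95, 0, -0.25, 0, 0, 0, 0, 0.95, 0, -0.25, 0, 0, 0, 0, 0.95]
}}

```text
t: 36.95
tool_pos: [525.6, -83.0, 56.3]
ee_rot: [0.0, 0.729, 0.684, -0.0]
force: [-0.3, -0.1, -1.5]
finger_gap: 15.9
```

Emit:
{"method": "jog_arm", "body": {
  "plan": [0, -0.25, 0, 0, 0, 0, 0.95, 0, -0.1, 0, 0, 0, 0, 0.95, 0, 0, 0, 0, 0, 0, 0.95]
}}

```text
t: 37.25
tool_pos: [515.3, -82.5, 56.4]
ee_rot: [0.0, 0.729, 0.684, -0.0]
force: [0.3, 0.8, -2.5]
finger_gap: 15.9
```

Emit:
{"method": "jog_arm", "body": {
  "plan": [0, 0, -0.4, 0, 0, 0, 0.95, 0, 0, -0.8, 0, 0, 0, 0.95, 0, 0, -0.9, 0, 0, 0, 0.95, 0, 0, -0.6, 0, 0, 0, 0.95, 0.6, -0.2, 0, 0, 0, 0, 0.95]
}}

```text
t: 37.75
tool_pos: [513.5, -65.9, 140.5]
ee_rot: [0.002, 0.731, 0.683, 0.001]
force: [-0.4, -0.1, -2.2]
finger_gap: 15.7
```

Emit:
{"method": "jog_arm", "body": {
  "plan": [0.85, -0.38, 0, 0, 0, 0, 0.95, 0.85, -0.38, 0, 0, 0, 0, 0.95, 0.85, -0.38, 0, 0, 0, 0, 0.95, 0.85, -0.38, 0, 0, 0, 0, 0.95, 0.85, -0.38, 0, 0, 0, 0, 0.95]
}}

```text
t: 38.25
tool_pos: [462.2, 68.2, 138.3]
ee_rot: [0.0, 0.729, 0.684, 0.001]
force: [0.3, 0.5, -2.0]
finger_gap: 15.4
```

Emit:
{"method": "jog_arm", "body": {
  "plan": [0.85, -0.38, 0, 0, 0, 0, 0.95, 0.85, -0.38, 0, 0, 0, 0, 0.95, 0.85, -0.38, 0, 0, 0, 0, 0.95, 0.85, -0.38, 0, 0, 0, 0, 0.95, 0.85, -0.38, 0, 0, 0, 0, 0.95]
}}

```text
t: 38.75
tool_pos: [413.2, 199.2, 138.3]
ee_rot: [0.0, 0.729, 0.684, 0.001]
force: [0.6, 0.6, -2.1]
finger_gap: 15.7
```

Run:
```python
from h import *
print(readout.observe()['tool_pos'])
snap('top','t9.png');snap('scene','s9.png')
o=np.zeros((384,800,3),np.uint8); o[:,:400]=cv2.resize(cv2.imread('pics/t9.png')[148:248,200:304],(400,384),interpolation=cv2.INTER_CUBIC)
o[:,400:]=cv2.resize(cv2.imread('pics/s9.png')[150:245,180:310],(400,384),interpolation=cv2.INTER_CUBIC)
cv2.imwrite('pics/c9.png',o)
```

```text
[413.24212738 199.22978865 138.273132  ]
```

View pics/c9.png

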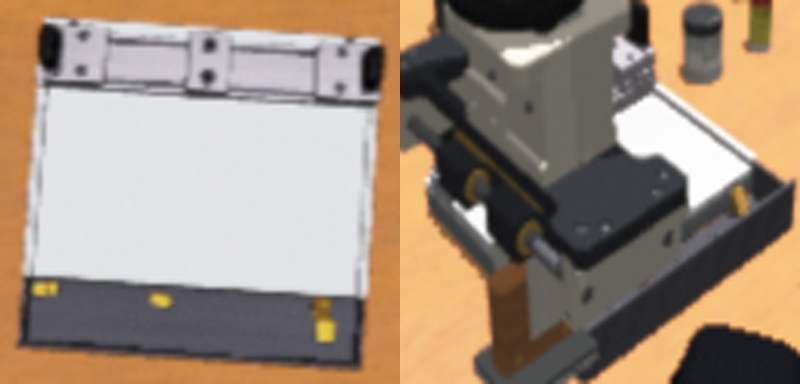

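The bed is clear and all four chips are in the pan at (45,288), (160,300), (322,305) and (324,330). I'll check their station x.

Run:
```python
from h import *
for u,v,z in((45,288,10),(160,300,10),(322,305,18),(324,330,10)):
  p=px2w('top',200+u*.26,148+v*100/384,z); print((R.from_euler('z',0.061).as_matrix()@(p-[624.6,-11.4,0])).round(1))
im=cv2.imread('pics/t9.png'); snap('wrist','w9.png')
cv2.imwrite('pics/c10.png',cv2.resize(im[215:245,200:304],(800,230),interpolation=cv2.INTER_CUBIC))
```

```text
[-121.   102.2   10. ]
[-124.1   22.9   10. ]
[-121.   -87.7   18. ]
[-137.7  -90.6   10. ]
```

Emit:
{"method": "jog_arm", "body": {
  "plan": [0.75, -0.35, 0, 0, 0, 0, 0.95, 0, 0, 0, 0, 0, 0, 0.95, 0, 0, 0.8, 0, 0, 0, 0.95, 0, 0, 0.8, 0, 0, 0, 0.95, 0, 0, 0.8, 0, 0, 0, 0.95]
}}

```text
t: 39.4
tool_pos: [405.3, 219.8, 64.9]
ee_rot: [0.0, 0.73, 0.684, 0.0]
force: [-0.5, 0.8, -1.4]
finger_gap: 16.1
```

Emit:
{"method": "jog_arm", "body": {
  "plan": [0, 0, 0.6, 0, 0, 0, 0.95, 0, 0, 0.3, 0, 0, 0, 0.95, 0, 0, 0, 0, 0, 0, 0.95]
}}

```text
t: 39.7
tool_pos: [404.3, 219.9, 37.7]
ee_rot: [-0.0, 0.729, 0.684, -0.001]
force: [-1.3, -0.1, -1.1]
finger_gap: 15.9
```

Emit:
{"method": "jog_arm", "body": {
  "plan": [0.22, 0, 0, 0, 0, 0, 0.95, 0, 0, 0.15, 0, 0, 0, 0.95, 0, 0, 0.04, 0, 0, 0, 0.95, 0, 0, 0, 0, 0, 0, 0.95]
}}

```text
t: 40.1
tool_pos: [404.8, 227.3, 32.7]
ee_rot: [0.0, 0.729, 0.684, 0.0]
force: [-1.2, -1.1, -2.2]
finger_gap: 16.6
```

Emit:
{"method": "jog_arm", "body": {
  "plan": [0, 0, 0.03, 0, 0, 0, 0.95, 0, 0, 0, 0, 0, 0, 0.95]
}}

```text
t: 40.3
tool_pos: [404.7, 227.3, 31.7]
ee_rot: [0.0, 0.729, 0.684, -0.0]
force: [-0.9, -0.1, -2.7]
finger_gap: 15.9
```

Emit:
{"method": "jog_arm", "body": {
  "plan": [0, 0, 0.03, 0, 0, 0, 0.95, 0, 0, 0, 0, 0, 0, 0.95]
}}

```text
t: 40.5
tool_pos: [404.8, 227.4, 31.2]
ee_rot: [0.0, 0.729, 0.684, 0.0]
force: [-1.2, -2.3, 5.1]
finger_gap: 15.6
```

Emit:
{"method": "jog_arm", "body": {
  "plan": [0, 0, 0.02, 0, 0, 0, 0.95, 0, 0, 0, 0, 0, 0, 0.95]
}}

```text
t: 40.7
tool_pos: [404.8, 227.4, 31.1]
ee_rot: [0.001, 0.729, 0.684, 0.0]
force: [-3.2, -3.2, 16.2]
finger_gap: 15.6
```

Emit:
{"method": "jog_arm", "body": {
  "plan": [0, 0, -0.02, 0, 0, 0, 0.95, 0, 0, 0, 0, 0, 0, 0.13, 0, 0, 0, 0, 0, 0, 0.13, 0, 0, 0, 0, 0, 0, 0.13, 0, 0, -0.3, 0, 0, 0, 0.13]
}}

```text
t: 41.2
tool_pos: [404.1, 227.0, 39.3]
ee_rot: [-0.0, 0.729, 0.684, -0.001]
force: [0.0, -0.1, -0.1]
finger_gap: 39.3
```

Emit:
{"method": "jog_arm", "body": {
  "plan": [0, 0, -0.9, 0, 0, 0, 0.13, 0, 0, -0.9, 0, 0, 0, 0.13, 0, 0, -0.9, 0, 0, 0, 0.13, 0, 0, -0.9, 0, 0, 0, 0.13, -0.8, 0, -0.9, 0, 0, 0, 0.13]
}}

```text
t: 41.7
tool_pos: [403.0, 206.2, 177.0]
ee_rot: [-0.001, 0.728, 0.686, 0.001]
force: [0.9, -1.3, -0.0]
finger_gap: 39.8
```

Emit:
{"method": "jog_arm", "body": {
  "plan": [-0.6, 0, 0, 0, 0, 0, -0.2, 0, 0, 0, 0, 0, 0, -0.2]
}}

```text
t: 41.9
tool_pos: [402.3, 183.3, 175.6]
ee_rot: [0.001, 0.73, 0.683, -0.0]
force: [-0.2, -0.1, -1.3]
finger_gap: 51.6
```

Run:
```python
from h import *
c,T=cam('wrist');np.save('P11.npy',T);print(readout.observe()['tool_pos'],readout.observe()['ee_rot'].round(3))
snap('wrist','w11.png')
cv2.imwrite('pics/w11b.png',cv2.resize(cv2.imread('pics/w11.png')[0:300],(800,469),interpolation=cv2.INTER_CUBIC))
```

```text
[402.28316983 183.34165335 175.60635209] [ 0.001  0.73   0.683 -0.   ]
```

View pics/w11b.png

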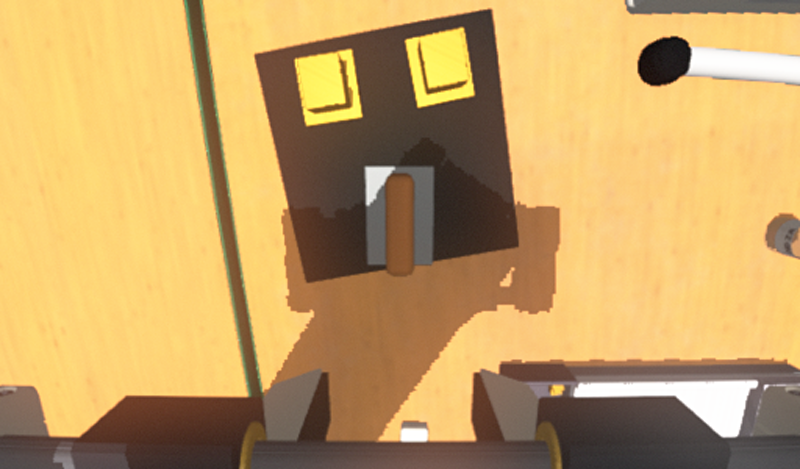

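The picture shows the scraper upright on the mat (400,215). The blank feet corners are A: (406,40), (465,28), (475,96), (417,108) and B: (295,60), (352,50), (363,116), (307,126).

Run:
```python
from h import *
P=np.load('P11.npy')
for q in (((406,40),(465,28),(475,96),(417,108)),((295,60),(352,50),(363,116),(307,126))):
  c=np.array([px2w('wrist',u*.64,v*.64,9,P) for u,v in q]); d=c[1]-c[2]+c[0]-c[3]; e=c[1]-c[0]+c[2]-c[3]
  print(c[:,:2].tolist(),c.mean(0),np.linalg.norm(d)/2,np.linalg.norm(e)/2,np.arctan2(d[1],d[0]),np.arctan2(e[1],e[0]))
```

```text
[[417.4, 335.0], [453.4, 339.5], [458.1, 300.3], [421.8, 295.5]] [437.675 317.575   9.   ] 39.61218246953833 36.44783944213978 1.6859140703792956 0.12792823099797695
[[349.1, 328.7], [384.4, 331.7], [387.8, 293.0], [352.1, 289.7]] [368.35  310.775   9.   ] 38.981566156325734 35.63947951359557 1.6529788883336523 0.0885006120096705
```

Emit:
{"method": "jog_arm", "body": {
  "plan": [0, 0, 0, 0, 0, -5.3, -0.2, 0, 0, 0, 0, 0, -5.3, -0.2, 0.8, 0.31, 0, 0, 0, 0, -0.2, 0.85, 0.33, 0, 0, 0, 0, -0.2, 0.85, 0.33, 0, 0, 0, 0, -0.2]
}}

```text
t: 42.45
tool_pos: [421.6, 265.2, 174.5]
ee_rot: [-0.0, 0.663, 0.749, -0.0]
force: [0.7, -0.3, -0.3]
finger_gap: 55.0
```

Emit:
{"method": "jog_arm", "body": {
  "plan": [0.85, 0.33, 0, 0, 0, 0, -0.2, 0.85, 0.33, 0, 0, 0, 0, -0.2, 0, 0, 0, 0, 0, 0, -0.2, 0, 0, 0, 0, 0, 0, -0.2]
}}

```text
t: 42.85
tool_pos: [434.3, 317.7, 174.3]
ee_rot: [-0.001, 0.662, 0.749, -0.0]
force: [0.1, -0.1, 0.5]
finger_gap: 54.9
```

Emit:
{"method": "jog_arm", "body": {
  "plan": [-0.05, 0.05, 0.9, 0, 0, 0, -0.2, 0, 0, 0.9, 0, 0, 0, -0.2, 0, 0, 0.9, 0, 0, 0, -0.2, 0, 0, 0.9, 0, 0, 0, -0.2, 0, 0, 0.8, 0, 0, 0, -0.2]
}}

```text
t: 43.35
tool_pos: [436.6, 313.8, 41.5]
ee_rot: [0.0, 0.663, 0.748, -0.001]
force: [0.9, 0.2, 0.3]
finger_gap: 55.0
```

Emit:
{"method": "jog_arm", "body": {
  "plan": [0, 0, 0.4, 0, 0, 0, -0.2, 0, 0, 0.2, 0, 0, 0, -0.2, 0, 0, 0, 0, 0, 0, -0.2]
}}

```text
t: 43.65
tool_pos: [436.9, 314.9, 24.7]
ee_rot: [-0.0, 0.663, 0.749, -0.0]
force: [-0.0, 0.4, -0.3]
finger_gap: 55.2
```

Emit:
{"method": "jog_arm", "body": {
  "plan": [0, 0, 0.25, 0, 0, 0, -0.2, 0, 0, 0.12, 0, 0, 0, -0.2, 0, 0, 0, 0, 0, 0, -0.2, 0, 0, 0, 0, 0, 0, 0.3, 0, 0, 0, 0, 0, 0, 0.95]
}}

```text
t: 44.15
tool_pos: [437.1, 315.3, 14.0]
ee_rot: [0.0, 0.663, 0.749, 0.0]
force: [-0.0, -0.1, 0.1]
finger_gap: 43.5
```

Emit:
{"method": "jog_arm", "body": {
  "plan": [0, 0, 0, 0, 0, 0, 0.95, 0, 0, 0, 0, 0, 0, 0.95, 0, 0, 0, 0, 0, 0, 0.95]
}}

```text
t: 44.45
tool_pos: [437.0, 315.2, 13.8]
ee_rot: [0.0, 0.663, 0.749, 0.0]
force: [-1.4, -0.0, 1.9]
finger_gap: 23.7
```

Emit:
{"method": "jog_arm", "body": {
  "plan": [0, 0, -0.3, 0, 0, 0, 0.95, 0, 0, -0.9, 0, 0, 0, 0.95, 0, 0, -0.9, 0, 0, 0, 0.95, 0, 0, -0.9, 0, 0, 0, 0.95, 0, 0, -0.9, 0, 0, 0, 0.95]
}}

```text
t: 44.95
tool_pos: [436.6, 315.0, 132.2]
ee_rot: [-0.0, 0.663, 0.749, -0.0]
force: [0.9, -0.4, -2.3]
finger_gap: 23.6
```

Emit:
{"method": "jog_arm", "body": {
  "plan": [0, 0, -0.6, 0, 0, 5.25, 0.95, 0, 0, 0, 0, 0, 5.25, 0.95, -0.6, 0.4, 0, 0, 0, 0, 0.95, -0.84, 0.58, 0, 0, 0, 0, 0.95, -0.84, 0.58, 0, 0, 0, 0, 0.95]
}}

```text
t: 45.45
tool_pos: [479.4, 243.4, 149.3]
ee_rot: [0.0, 0.728, 0.686, -0.0]
force: [0.6, -0.7, -1.9]
finger_gap: 23.7
```

Emit:
{"method": "jog_arm", "body": {
  "plan": [-0.84, 0.58, 0, 0, 0, 0, 0.95, -0.84, 0.58, 0, 0, 0, 0, 0.95, -0.84, 0.58, 0, 0, 0, 0, 0.95, -0.84, 0.58, 0, 0, 0, 0, 0.95, -0.84, 0.58, 0, 0, 0, 0, 0.95]
}}

```text
t: 45.95
tool_pos: [558.7, 111.7, 149.1]
ee_rot: [-0.0, 0.729, 0.685, -0.0]
force: [0.4, 0.2, -2.2]
finger_gap: 24.0
```

Emit:
{"method": "jog_arm", "body": {
  "plan": [-0.84, 0.58, 0, 0, 0, 0, 0.95, -0.84, 0.58, 0, 0, 0, 0, 0.95, -0.84, 0.58, 0, 0, 0, 0, 0.95, -0.84, 0.58, 0, 0, 0, 0, 0.95, 0, 0, 0, 0, 0, 0, 0.95]
}}

```text
t: 46.45
tool_pos: [623.5, 2.2, 148.3]
ee_rot: [0.001, 0.731, 0.682, -0.001]
force: [0.0, -0.4, -2.0]
finger_gap: 23.9
```

Emit:
{"method": "jog_arm", "body": {
  "plan": [-0.57, 0.44, 0, 0, 0, 0, 0.95, -0.57, 0.44, 0, 0, 0, 0, 0.95, -0.57, 0.44, 0, 0, 0, 0, 0.95, 0, 0, 0, 0, 0, 0, 0.95, 0, 0, 0, 0, 0, 0, 0.95]
}}

```text
t: 46.95
tool_pos: [657.7, -45.5, 148.7]
ee_rot: [-0.0, 0.729, 0.685, -0.0]
force: [-0.7, -0.3, -2.5]
finger_gap: 23.7
```

Emit:
{"method": "jog_arm", "body": {
  "plan": [-0.2, 0.09, 0, 0, 0, 0, 0.95, 0, 0, 0.8, 0, 0, 0, 0.95, 0, 0, 0.8, 0, 0, 0, 0.95, 0, 0, 0.5, 0, 0, 0, 0.95, 0, 0, 0, 0, 0, 0, 0.95]
}}

```text
t: 47.45
tool_pos: [658.8, -51.7, 83.6]
ee_rot: [-0.001, 0.728, 0.685, -0.001]
force: [-1.3, -0.7, -1.4]
finger_gap: 24.0
```

Emit:
{"method": "jog_arm", "body": {
  "plan": [0, 0.03, 0.4, 0, 0, 0, 0.95, 0, 0, 0.3, 0, 0, 0, 0.95, 0, 0, 0.15, 0, 0, 0, 0.95, 0, 0, 0.05, 0, 0, 0, 0.95, 0, 0, 0, 0, 0, 0, 0.95]
}}

```text
t: 47.95
tool_pos: [661.4, -51.9, 58.7]
ee_rot: [-0.0, 0.729, 0.685, 0.0]
force: [0.1, 0.8, -1.7]
finger_gap: 23.7
```

Emit:
{"method": "jog_arm", "body": {
  "plan": [0, 0, 0.05, 0, 0, 0, 0.95, 0, 0, 0, 0, 0, 0, 0.95]
}}

```text
t: 48.15
tool_pos: [661.5, -51.9, 57.4]
ee_rot: [0.0, 0.729, 0.685, 0.0]
force: [-0.1, 0.2, -0.4]
finger_gap: 23.6
```

Emit:
{"method": "jog_arm", "body": {
  "plan": [0, -0.04, 0.08, 0, 0, 0, 0.95, 0, 0, 0.04, 0, 0, 0, 0.95, 0, 0, 0, 0, 0, 0, 0.95]
}}

```text
t: 48.45
tool_pos: [659.9, -51.9, 53.4]
ee_rot: [-0.0, 0.729, 0.685, -0.0]
force: [1.1, 0.4, -1.8]
finger_gap: 23.6
```

Emit:
{"method": "jog_arm", "body": {
  "plan": [0, 0, 0.03, 0, 0, 0, 0.95, 0, 0, 0, 0, 0, 0, 0.95]
}}

```text
t: 48.65
tool_pos: [660.2, -51.8, 52.9]
ee_rot: [0.0, 0.729, 0.685, 0.0]
force: [-0.7, -0.1, -0.8]
finger_gap: 23.5
```

Emit:
{"method": "jog_arm", "body": {
  "plan": [0, 0, 0.02, 0, 0, 0, 0.95, 0, 0, 0, 0, 0, 0, 0.95]
}}

```text
t: 48.85
tool_pos: [660.3, -51.8, 52.9]
ee_rot: [0.0, 0.729, 0.685, 0.0]
force: [-3.5, -0.7, 5.1]
finger_gap: 23.4
```

Emit:
{"method": "jog_arm", "body": {
  "plan": [0.07, 0, 0, 0, 0, 0, 0.95, 0, 0, 0, 0, 0, 0, 0.13, 0, 0, 0, 0, 0, 0, 0.13, 0, 0, 0, 0, 0, 0, 0.13, 0, 0, -0.3, 0, 0, 0, 0.13]
}}

```text
t: 49.35
tool_pos: [659.4, -49.8, 60.2]
ee_rot: [-0.001, 0.729, 0.685, -0.001]
force: [0.4, -0.2, -0.5]
finger_gap: 39.7
```

Emit:
{"method": "jog_arm", "body": {
  "plan": [0, 0, -0.8, 0, 0, 0, -0.2, 0, 0, -0.9, 0, 0, 0, -0.2, 0, 0, -0.9, 0, 0, 0, -0.2, 0, 0, -0.6, 0, 0, 0, -0.2, 0, 0, 0, 0, 0, 0, -0.2]
}}

```text
t: 49.85
tool_pos: [662.0, -49.0, 160.8]
ee_rot: [0.002, 0.729, 0.685, 0.002]
force: [-0.0, 0.4, 0.1]
finger_gap: 54.6
```

Emit:
{"method": "jog_arm", "body": {
  "plan": [0.6, -0.55, 0, 0, 0, 0, -0.2, 0.82, -0.76, 0, 0, 0, 0, -0.2, 0.82, -0.76, 0, 0, 0, 0, -0.2, 0.82, -0.76, 0, 0, 0, 0, -0.2, 0.82, -0.76, 0, 0, 0, 0, -0.2]
}}

```text
t: 50.35
tool_pos: [558.6, 73.8, 156.5]
ee_rot: [-0.0, 0.729, 0.685, -0.0]
force: [0.7, 0.4, 0.5]
finger_gap: 55.2
```

Emit:
{"method": "jog_arm", "body": {
  "plan": [0.82, -0.76, 0, 0, 0, 0, -0.2, 0.82, -0.76, 0, 0, 0, 0, -0.2, 0.82, -0.76, 0, 0, 0, 0, -0.2, 0.82, -0.76, 0, 0, 0, 0, -0.2, 0.82, -0.76, 0, 0, 0, 0, -0.2]
}}

```text
t: 50.85
tool_pos: [452.5, 203.5, 156.6]
ee_rot: [-0.0, 0.729, 0.685, -0.0]
force: [0.4, 0.7, -0.1]
finger_gap: 55.1
```

Emit:
{"method": "jog_arm", "body": {
  "plan": [0.82, -0.76, 0, 0, 0, 0, -0.2, 0.82, -0.76, 0, 0, 0, 0, -0.2, 0.82, -0.76, 0, 0, 0, 0, -0.2, 0, 0, 0, 0, 0, -4.6, -0.2, 0, 0, 0, 0, 0, -4.6, -0.2]
}}

```text
t: 51.35
tool_pos: [388.8, 281.6, 156.8]
ee_rot: [-0.0, 0.669, 0.743, -0.0]
force: [1.0, -0.1, 0.2]
finger_gap: 55.3
```

Emit:
{"method": "jog_arm", "body": {
  "plan": [0, 0, 0, 0, 0, 0, -0.2, 0, 0, 0, 0, 0, 0, -0.2]
}}

```text
t: 51.55
tool_pos: [390.0, 280.5, 156.7]
ee_rot: [-0.0, 0.672, 0.74, -0.0]
force: [-0.8, -0.0, 0.0]
finger_gap: 54.8
```

Emit:
{"method": "jog_arm", "body": {
  "plan": [0.54, -0.32, 0, 0, 0, 0, -0.2, 0.54, -0.32, 0, 0, 0, 0, -0.2, 0, 0, 0, 0, 0, 0, -0.2, 0, 0, 0.9, 0, 0, 0, -0.2, 0, 0, 0.9, 0, 0, 0, -0.2]
}}

```text
t: 52.05
tool_pos: [368.9, 310.8, 102.8]
ee_rot: [0.0, 0.672, 0.74, 0.001]
force: [0.5, -0.6, 0.0]
finger_gap: 55.2
```

Emit:
{"method": "jog_arm", "body": {
  "plan": [0, 0, 0.8, 0, 0, 0, -0.2, 0, 0, 0.6, 0, 0, 0, -0.2, 0, 0, 0.4, 0, 0, 0, -0.2, 0, 0, 0.2, 0, 0, 0, -0.2, 0, 0, 0, 0, 0, 0, -0.2]
}}

```text
t: 52.55
tool_pos: [367.8, 310.8, 42.8]
ee_rot: [0.0, 0.672, 0.741, -0.0]
force: [-0.1, 0.7, -0.2]
finger_gap: 55.4
```

Emit:
{"method": "jog_arm", "body": {
  "plan": [0, 0, 0.5, 0, 0, 0, -0.2, 0, 0, 0.3, 0, 0, 0, -0.2, 0, 0, 0.14, 0, 0, 0, -0.2, 0, 0, 0, 0, 0, 0, -0.2, 0, 0, 0, 0, 0, 0, 0.3]
}}

```text
t: 53.05
tool_pos: [367.9, 311.3, 15.3]
ee_rot: [0.0, 0.671, 0.741, 0.0]
force: [-1.1, -0.3, 0.4]
finger_gap: 51.0
```

Emit:
{"method": "jog_arm", "body": {
  "plan": [0, 0, 0, 0, 0, 0, 0.95, 0, 0, 0, 0, 0, 0, 0.95, 0, 0, 0, 0, 0, 0, 0.95, 0, 0, 0, 0, 0, 0, 0.95, 0, 0, 0, 0, 0, 0, 0.95]
}}

```text
t: 53.55
tool_pos: [367.7, 311.1, 15.0]
ee_rot: [0.0, 0.671, 0.741, -0.0]
force: [-1.6, -1.6, 3.1]
finger_gap: 23.8
```

Emit:
{"method": "jog_arm", "body": {
  "plan": [0, 0, -0.3, 0, 0, 0, 0.95, 0, 0, -0.9, 0, 0, 0, 0.95, 0, 0, -0.9, 0, 0, 0, 0.95, 0, 0, -0.9, 0, 0, 0, 0.95, 0, 0, -0.9, 0, 0, 0, 0.95]
}}

```text
t: 54.05
tool_pos: [367.4, 311.0, 133.4]
ee_rot: [-0.0, 0.671, 0.741, -0.0]
force: [0.1, -0.9, -2.4]
finger_gap: 23.4
```

Emit:
{"method": "jog_arm", "body": {
  "plan": [0, 0, -0.6, 0, 0, 4.5, 0.95, 0, 0, 0, 0, 0, 4.5, 0.95, -0.5, 0.6, 0, 0, 0, 0, 0.95, -0.74, 0.87, 0, 0, 0, 0, 0.95, -0.74, 0.87, 0, 0, 0, 0, 0.95]
}}

```text
t: 54.55
tool_pos: [434.7, 247.2, 150.6]
ee_rot: [0.0, 0.727, 0.687, 0.0]
force: [0.1, 0.9, -1.5]
finger_gap: 23.6
```

Emit:
{"method": "jog_arm", "body": {
  "plan": [-0.74, 0.87, 0, 0, 0, 0, 0.95, -0.74, 0.87, 0, 0, 0, 0, 0.95, -0.74, 0.87, 0, 0, 0, 0, 0.95, -0.74, 0.87, 0, 0, 0, 0, 0.95, -0.74, 0.87, 0, 0, 0, 0, 0.95]
}}

```text
t: 55.05
tool_pos: [558.8, 128.1, 150.3]
ee_rot: [-0.0, 0.727, 0.686, -0.0]
force: [-0.6, 0.6, -1.7]
finger_gap: 23.9
```

Emit:
{"method": "jog_arm", "body": {
  "plan": [-0.74, 0.87, 0, 0, 0, 0, 0.95, -0.74, 0.87, 0, 0, 0, 0, 0.95, 0, 0, 0, 0, 0, 0, 0.95, 0, 0, 0, 0, 0, 0, 0.95]
}}

```text
t: 55.45
tool_pos: [607.7, 81.3, 149.8]
ee_rot: [-0.001, 0.728, 0.686, -0.0]
force: [-0.4, 0.9, -2.2]
finger_gap: 23.9
```

Emit:
{"method": "jog_arm", "body": {
  "plan": [-0.58, 0.66, 0, 0, 0, 0, 0.95, -0.58, 0.66, 0, 0, 0, 0, 0.95, -0.58, 0.66, 0, 0, 0, 0, 0.95, 0, 0, 0, 0, 0, 0, 0.95, 0, 0, 0, 0, 0, 0, 0.95]
}}

```text
t: 55.95
tool_pos: [663.3, 27.4, 150.0]
ee_rot: [-0.001, 0.727, 0.686, 0.0]
force: [-0.2, 0.6, -2.2]
finger_gap: 23.6
```

Emit:
{"method": "jog_arm", "body": {
  "plan": [-0.06, 0.03, 0.8, 0, 0, 0, 0.95, 0, 0, 0.8, 0, 0, 0, 0.95, 0, 0, 0.5, 0, 0, 0, 0.95, 0, 0, 0, 0, 0, 0, 0.95, 0, 0, 0, 0, 0, 0, 0.95]
}}

```text
t: 56.45
tool_pos: [664.6, 25.6, 87.6]
ee_rot: [-0.0, 0.727, 0.687, 0.0]
force: [0.5, -0.3, -0.9]
finger_gap: 23.4
```

Emit:
{"method": "jog_arm", "body": {
  "plan": [0, 0, 0.5, 0, 0, 0, 0.95, 0, 0, 0.3, 0, 0, 0, 0.95, 0, 0, 0.15, 0, 0, 0, 0.95, 0, 0, 0.05, 0, 0, 0, 0.95, 0, 0, 0, 0, 0, 0, 0.95]
}}

```text
t: 56.95
tool_pos: [664.7, 24.6, 56.7]
ee_rot: [-0.0, 0.727, 0.686, -0.0]
force: [-0.0, -0.3, -2.1]
finger_gap: 23.6
```

Emit:
{"method": "jog_arm", "body": {
  "plan": [0, 0, 0.07, 0, 0, 0, 0.95, 0, 0, 0.02, 0, 0, 0, 0.95, 0, 0, 0, 0, 0, 0, 0.95]
}}

```text
t: 57.25
tool_pos: [664.8, 24.5, 54.3]
ee_rot: [0.0, 0.727, 0.686, 0.0]
force: [-0.2, 0.4, -1.7]
finger_gap: 24.1
```

Emit:
{"method": "jog_arm", "body": {
  "plan": [0, 0, 0.03, 0, 0, 0, 0.95, 0, 0, 0, 0, 0, 0, 0.95]
}}

```text
t: 57.45
tool_pos: [664.9, 24.6, 54.1]
ee_rot: [0.0, 0.727, 0.686, 0.0]
force: [-2.8, -0.5, 4.0]
finger_gap: 23.8
```

Emit:
{"method": "jog_arm", "body": {
  "plan": [0, 0, 0, 0, 0, 0, 0.13, 0, 0, 0, 0, 0, 0, 0.13, 0, 0, 0, 0, 0, 0, 0.13, 0, 0, -0.3, 0, 0, 0, 0.13, 0, 0, -0.8, 0, 0, 0, 0.13]
}}

```text
t: 57.95
tool_pos: [663.4, 24.0, 85.0]
ee_rot: [-0.001, 0.727, 0.686, -0.002]
force: [0.0, -0.3, 1.0]
finger_gap: 39.8
```

Emit:
{"method": "jog_arm", "body": {
  "plan": [0, 0, -0.9, 0, 0, 0, 0.13, 0, 0, -0.9, 0, 0, 0, 0.13, 0, 0, -0.3, 0, 0, 8.5, 0.13, 0, 0, 0, 0, 0, 8.5, 0.13, 0, 0, 0, 0, 0, 8.5, 0.13]
}}

```text
t: 58.45
tool_pos: [665.2, 24.8, 150.7]
ee_rot: [0.0, 0.862, 0.506, 0.001]
force: [0.4, 0.2, 0.5]
finger_gap: 40.0
```

Emit:
{"method": "jog_arm", "body": {
  "plan": [0, 0, 0, 0, 0, 8.5, 0.13, 0, 0, 0, 0, 0, 8.5, 0.13, 0, 0, 0, 0, 0, 8.5, 0.13, 0, 0, 0, 0, 0, 8.5, 0.13, 0, 0, 0, 0, 0, 8.5, 0.13]
}}

```text
t: 58.95
tool_pos: [664.8, 24.9, 150.1]
ee_rot: [-0.0, 0.987, 0.159, 0.0]
force: [-1.6, -0.3, -0.7]
finger_gap: 39.5
```

Emit:
{"method": "jog_arm", "body": {
  "plan": [0, 0, 0, 0, 0, 8.5, 0.13, 0, 0, 0, 0, 0, 8.5, 0.13, 0, 0, 0, 0, 0, 5, 0.13, 0, -0.8, 0, 0, 0, 0, 0.13, 0, -0.8, 0, 0, 0, 0, 0.13]
}}

```text
t: 59.45
tool_pos: [667.8, 72.4, 150.1]
ee_rot: [0.0, 1.0, -0.03, 0.0]
force: [-0.1, 0.4, 0.1]
finger_gap: 40.2
```

Emit:
{"method": "jog_arm", "body": {
  "plan": [0, 0, 0, 0, 0, 0, 0.13, 0, 0, 0, 0, 0, 0, 0.13]
}}

```text
t: 59.65
tool_pos: [667.5, 73.4, 149.9]
ee_rot: [-0.0, 1.0, -0.028, 0.0]
force: [-0.9, -0.4, -0.1]
finger_gap: 39.8
```

Run:
```python
from h import *
print(readout.observe()['tool_pos'],readout.observe()['joint_pos'].round(2))
snap('top','t12.png'); snap('scene','s12.png')
o=np.zeros((384,800,3),np.uint8); o[:,:400]=cv2.resize(cv2.imread('pics/t12.png')[148:248,200:304],(400,384),interpolation=cv2.INTER_CUBIC)
o[:,400:]=cv2.resize(cv2.imread('pics/s12.png')[150:245,180:310],(400,384),interpolation=cv2.INTER_CUBIC)
cv2.imwrite('pics/c12.png',o)
```

```text
[667.53495983  73.44431052 149.87424809] [ 0.09  0.62 -0.45  1.51  0.29  1.08 -2.05]
```

View pics/c12.png

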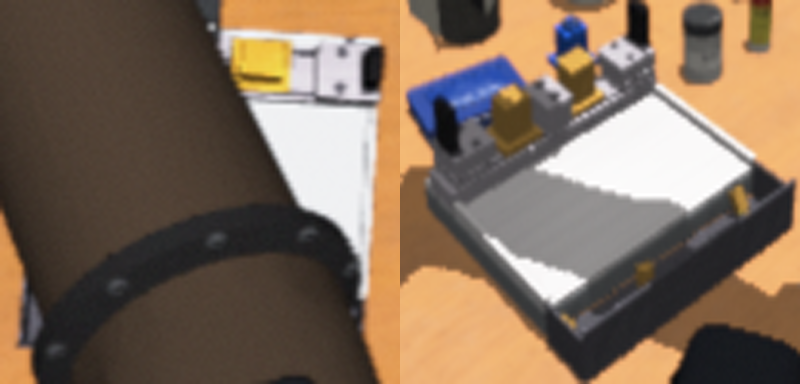

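Both blanks stand upright on the slideway beside the centre jaw, at (512,115) and (577,75) in the right crop. Now I'll close the left jaw.

Emit:
{"method": "jog_arm", "body": {
  "plan": [0, -0.6, 0, 0, 0, 0, 0.13, 0, 0, 0.8, 0, 0, 0, 0.13, 0, 0, 0.8, 0, 0, 0, 0.13, 0, 0, 0.5, 0, 0, 0, 0.13, 0, 0, 0, 0, 0, 0, 0.13]
}}

```text
t: 60.25
tool_pos: [667.2, 90.1, 84.0]
ee_rot: [0.0, 1.0, -0.029, -0.002]
force: [0.1, 0.3, 0.6]
finger_gap: 39.7
```

Emit:
{"method": "jog_arm", "body": {
  "plan": [0, 0, 0.05, 0, 0, 0, 0.13, 0, 0, 0, 0, 0, 0, 0.8, 0, 0, 0, 0, 0, 0, 0.8, 0, 0, 0, 0, 0, 0, 0.8, 0, 0, 0, 0, 0, 0, 0.8],
  "squeeze": 30
}}

```text
t: 60.75
tool_pos: [668.9, 90.7, 85.4]
ee_rot: [-0.0, 1.0, -0.029, 0.0]
force: [-0.4, 4.0, 1.6]
finger_gap: 12.9
```

Emit:
{"method": "jog_arm", "body": {
  "plan": [0, 0.15, 0, 0, 0, 0, 0.8, 0, 0.15, 0, 0, 0, 0, 0.8, 0, 0.15, 0, 0, 0, 0, 0.8, 0, 0.12, 0, 0, 0, 0, 0.8, 0, 0, 0, 0, 0, 0, 0.8]
}}

```text
t: 61.25
tool_pos: [667.8, 72.9, 85.4]
ee_rot: [-0.0, 1.0, -0.029, 0.0]
force: [-0.5, 3.4, 6.0]
finger_gap: 11.6
```

Emit:
{"method": "jog_arm", "body": {
  "plan": [0, 0.05, 0, 0, 0, 0, 0.8, 0, 0, 0, 0, 0, 0, 0.8]
}}

```text
t: 61.45
tool_pos: [667.8, 72.9, 85.4]
ee_rot: [-0.001, 1.0, -0.029, 0.0]
force: [-0.6, 6.5, 4.0]
finger_gap: 11.7
```

Emit:
{"method": "jog_arm", "body": {
  "plan": [0, 0.05, 0, 0, 0, 0, 0.8, 0, 0, 0, 0, 0, 0, 0.8]
}}

```text
t: 61.65
tool_pos: [667.8, 72.9, 85.4]
ee_rot: [-0.002, 1.0, -0.028, 0.001]
force: [1.5, 9.1, 2.4]
finger_gap: 11.8
```

Emit:
{"method": "jog_arm", "body": {
  "plan": [0, 0.08, 0, 0, 0, 0, 0.8, 0, 0.08, 0, 0, 0, 0, 0.8, 0, 0, 0, 0, 0, 0, 0.8]
}}

```text
t: 61.95
tool_pos: [667.7, 72.7, 85.5]
ee_rot: [-0.005, 1.0, -0.027, 0.001]
force: [3.9, 20.7, -1.8]
finger_gap: 11.7
```

Emit:
{"method": "jog_arm", "body": {
  "plan": [0, 0.1, 0, 0, 0, 0, 0.8, 0, 0.08, 0, 0, 0, 0, 0.8, 0, 0, 0, 0, 0, 0, 0.8]
}}

```text
t: 62.25
tool_pos: [667.7, 72.6, 85.5]
ee_rot: [-0.008, 1.0, -0.025, 0.002]
force: [6.2, 31.5, -6.9]
finger_gap: 11.5
```

Emit:
{"method": "jog_arm", "body": {
  "plan": [0, -0.18, 0, 0, 0, 0, 0.8, 0, -0.18, 0, 0, 0, 0, 0.8, 0, 0, 0, 0, 0, 0, 0.13, 0, 0, 0, 0, 0, 0, 0.13, 0, 0, 0, 0, 0, 0, 0.13]
}}

```text
t: 62.75
tool_pos: [667.1, 69.1, 84.3]
ee_rot: [0.001, 1.0, -0.03, -0.001]
force: [0.3, -0.3, -0.0]
finger_gap: 30.7
```

Emit:
{"method": "jog_arm", "body": {
  "plan": [0, 0, -0.4, 0, 0, 0, 0.13, 0, 0, -0.8, 0, 0, 0, 0.13, 0, 0, -0.8, 0, 0, 0, 0.13, 0, 0.8, 0, 0, 0, 0, 0.13, 0, 0.9, 0, 0, 0, 0, 0.13]
}}

```text
t: 63.25
tool_pos: [665.1, 20.7, 146.9]
ee_rot: [-0.0, 1.0, -0.028, 0.001]
force: [0.4, -0.4, 0.0]
finger_gap: 40.4
```

Emit:
{"method": "jog_arm", "body": {
  "plan": [0, 0.95, 0, 0, 0, 0, 0.13, 0, 0.95, 0, 0, 0, 0, 0.13, 0, 0.95, 0, 0, 0, 0, 0.13, 0, 0.95, 0, 0, 0, 0, 0.13, 0, 0, 0, 0, 0, 0, 0.13]
}}

```text
t: 63.75
tool_pos: [657.3, -100.9, 145.3]
ee_rot: [0.002, 0.999, -0.033, -0.0]
force: [0.1, -0.8, 0.0]
finger_gap: 40.1
```

Emit:
{"method": "jog_arm", "body": {
  "plan": [-0.04, 0.66, 0, 0, 0, 0, 0.13, 0, 0, 0.8, 0, 0, 0, 0.13, 0, 0, 0.7, 0, 0, 0, 0.13, 0, 0, 0.4, 0, 0, 0, 0.13, 0, 0, 0, 0, 0, 0, 0.13]
}}

```text
t: 64.25
tool_pos: [654.4, -113.3, 86.5]
ee_rot: [-0.0, 1.0, -0.029, -0.001]
force: [-0.3, 0.5, -0.3]
finger_gap: 39.9
```

Emit:
{"method": "jog_arm", "body": {
  "plan": [0, 0, 0.1, 0, 0, 0, 0.13, 0, 0, 0, 0, 0, 0, 0.8, 0, 0, 0, 0, 0, 0, 0.8, 0, 0, 0, 0, 0, 0, 0.8, 0, 0, 0, 0, 0, 0, 0.8]
}}

```text
t: 64.75
tool_pos: [656.0, -115.0, 85.6]
ee_rot: [0.001, 1.0, -0.03, 0.001]
force: [-0.1, -4.3, 2.6]
finger_gap: 12.7
```

Emit:
{"method": "jog_arm", "body": {
  "plan": [0, -0.15, 0, 0, 0, 0, 0.8, 0, -0.15, 0, 0, 0, 0, 0.8, 0, -0.15, 0, 0, 0, 0, 0.8, 0, -0.15, 0, 0, 0, 0, 0.8, 0, 0, 0, 0, 0, 0, 0.8]
}}

```text
t: 65.25
tool_pos: [657.1, -98.6, 85.6]
ee_rot: [0.002, 1.0, -0.03, 0.001]
force: [-0.1, -10.2, 6.3]
finger_gap: 11.7
```

Emit:
{"method": "jog_arm", "body": {
  "plan": [0, -0.1, 0, 0, 0, 0, 0.8, 0, -0.1, 0, 0, 0, 0, 0.8, 0, -0.1, 0, 0, 0, 0, 0.8, 0, 0, 0, 0, 0, 0, 0.8]
}}

```text
t: 65.65
tool_pos: [657.1, -98.4, 85.6]
ee_rot: [0.007, 0.999, -0.033, 0.0]
force: [-2.5, -29.6, 7.9]
finger_gap: 11.2
```

Emit:
{"method": "jog_arm", "body": {
  "plan": [0, 0.15, 0, 0, 0, 0, 0.8, 0, 0.15, 0, 0, 0, 0, 0.8, 0, 0, 0, 0, 0, 0, 0.13, 0, 0, 0, 0, 0, 0, 0.13, 0, 0, 0, 0, 0, 0, 0.13]
}}

```text
t: 66.15
tool_pos: [656.2, -93.5, 84.4]
ee_rot: [-0.001, 1.0, -0.028, -0.0]
force: [0.2, 0.1, 0.3]
finger_gap: 31.1
```

Emit:
{"method": "jog_arm", "body": {
  "plan": [0, 0, -0.4, 0, 0, 0, 0.13, 0, 0, -0.8, 0, 0, 0, 0.13, 0, 0, -0.9, 0, 0, 0, 0.13, 0, 0, -0.9, 0, 0, 0, 0.13, -0.6, -0.6, -0.6, 0, 0, 0, 0.13]
}}

```text
t: 66.65
tool_pos: [641.4, -78.5, 195.3]
ee_rot: [0.0, 1.0, -0.031, 0.002]
force: [0.5, 0.2, -1.1]
finger_gap: 39.7
```

Emit:
{"method": "jog_arm", "body": {
  "plan": [-0.9, -0.8, 0, 0, 0, 0, 0.13, -0.9, -0.8, 0, 0, 0, 0, 0.13, -0.9, -0.6, 0, 0, 0, 0, 0.13, -0.9, 0, 0, 0, 0, 0, 0.13, -0.3, 0, 0, 0, 0, 0, 0.13]
}}

```text
t: 67.15
tool_pos: [524.3, -2.2, 193.6]
ee_rot: [0.0, 1.0, -0.028, -0.0]
force: [0.7, 1.5, 0.1]
finger_gap: 39.8
```

Emit:
{"method": "jog_arm", "body": {
  "plan": [0, 0, 0, 0, 0, 0, 0.13, 0, 0, 0, 0, 0, 0, 0.13]
}}

```text
t: 67.35
tool_pos: [527.8, -4.1, 193.4]
ee_rot: [0.0, 1.0, -0.03, 0.001]
force: [0.1, -0.2, -0.2]
finger_gap: 39.8
```

Run:
```python
from h import *
c,T=cam('wrist');np.save('P13.npy',T);print(readout.observe()['tool_pos'],readout.observe()['force'].round(1))
snap('wrist','w13.png');snap('top','t13.png')
o=np.zeros((600,800,3),np.uint8); o[:384,:512]=cv2.imread('pics/w13.png')
t=cv2.imread('pics/t13.png')
o[:224,530:770]=cv2.resize(t[238:294,320:380],(240,224),interpolation=cv2.INTER_CUBIC); o[230:502,530:794]=cv2.resize(t[230:298,116:182],(264,272),interpolation=cv2.INTER_CUBIC)
w=cv2.imread('pics/w13.png')
o[390:590,:512]=cv2.resize(w[40:140,130:386],(512,200),interpolation=cv2.INTER_CUBIC)
cv2.imwrite('pics/c13.png',o)
```

```text
[527.84565326  -4.1214363  193.35281023] [ 0.1 -0.2 -0.2]
```

View pics/c13.png

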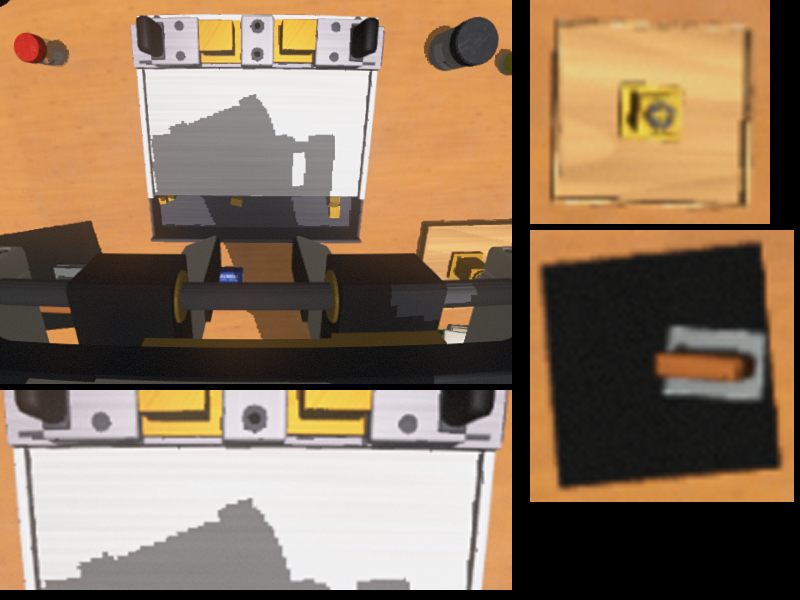

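Run:
```python
from h import *
P=np.load('P13.npy')
for u,v,z in((162,201,10),(172,198,10),(236,202,10),(334,201,15),(334,212,10)):
  p=px2w('wrist',u,v,z,P); print((R.from_euler('z',0.061).as_matrix()@(p-[624.6,-11.4,0])).round(1))
im=cv2.imread('pics/w13.png')[185:245,140:370]
cv2.imwrite('pics/c14.png',cv2.resize(im,(800,208),interpolation=cv2.INTER_CUBIC))
```

```text
[-123.   110.7   10. ]
[-119.3   98.7   10. ]
[-124.1   25.2   10. ]
[-121.2  -86.3   15. ]
[-136.2  -88.7   10. ]
```

View pics/c14.png

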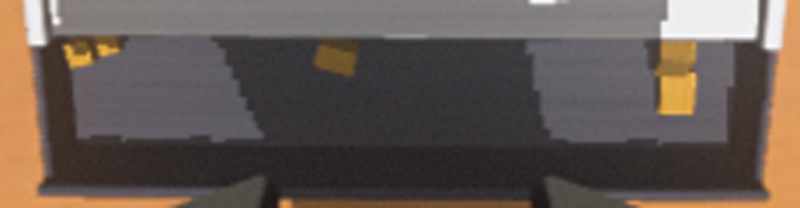

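All four chips lie inside the pan, at station x -119 to -136 and |y| up to 111 mm. Handing in.

```bash
python3 -c "
from h import *
print(manip.job_done())"
```

```text
the job is handed in; nothing more can be done
None
```

The job is handed in at about t = 67 s; the hand-in gives no verdict. By my last checks every step is met.

- **Dies:** only the right die was present. I opened both jaws by their paddles, lifted it out and stood it upright in the tray. The last top view still shows it standing there.
- **Chips:** four were present and all are in the pan at about station x -119 to -136 mm, |y| up to 111 mm. The bed is clear. One chip seems to lean against the bed wall, but by my estimate it is inside the limits.
- **Scraper:** it had probably been knocked before my first grasp. I held it by the rib's end, 35 mm off centre, and the first right-hand sweep missed its chips. I set it down on the bed, regrasped it at the middle and swept that lane again. It now stands upright on the mat.
- **Blanks:** one stands on each side of the centre jaw. I pushed each jaw to about 30 N and it stopped firmly. By my estimate the jaws read about 6.5 mm (left) and 5 mm (right), against the expected 6 mm and the 8.5 mm limit.
- **Disagreements:** the two jaw readings differ by 1.5 mm, which is within the camera calibration error. The top and wrist cameras disagreed by up to 4 mm on the blanks' positions, which the grasps corrected.
- **Other things:** I never brought the hand down near the bystanders or the blue look-alike, but I did not measure them at the end. The gripper was clear of everything when I handed in.

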